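Fill the jar with ball knobs through the rail-mounted funnel

TASK

Slide the funnel carriage onto the dovetail rail from the rail's open end until it is fully home against the stop, then tighten its clamp knob clockwise to the end. Then pour all five wooden ball knobs from the scoop through the funnel into the jar, and stand the empty scoop upright on the bench. Do not disturb the other things on the bench.

Things in the scene. Friction and masses are not known exactly. Their poses are not given: they have to be found in the camera images.
- stand: Fixed filling stand, grey base 8 mm thick, with a dovetail rail on a 10 mm upright web. Origin on the bench under the jar's axis; +z up; +y runs along the rail from its rounded open end (nose) to the stop plate at y = 145 mm (44 mm wide, top at z = 167 mm); -x faces roughly towards the robot.
- rail_home (a point): Where the carriage's origin lies when it is fully home against the stop (stand frame 0, 115, 130 mm; same axes as the stand). The carriage then has the same axes as the stand and the funnel is over the jar, its lower end 9 mm above the jar's rim.
- jar: Clear plastic open jar, held fast on the stand's base (underside 8 mm above the bench): outer diameter 62, inner 54, height 115 mm, floor 6 mm. Origin: centre of its underside, +z up. It is already in place.
- carriage: Loose carriage, 0.4 to 0.55 kg, standing on the bench: aluminium block 52 (x) x 60 (y) x 34 mm, with a dovetail groove along y (roof 22 mm above the underside, about 2.5 mm clearance each side), carrying a funnel behind it. Origin: centre of the block's underside; +z up; +y is the end that goes onto the rail first. It goes on only by sliding from the rail's nose, can need a 15 to 20 N push, and even clamped yields to knocks.
- fin (a point): Centre of the grasp fin on top of the carriage (carriage frame 0, -20, 70 mm; same axes as the carriage): dark upright steel plate 18 mm thick (x), 36 mm long (y), rising from 34 to 92 mm above the carriage's underside; it is grasped across its 18 mm, near the centre of mass.
- clamp_knob (a joint): Side clamp knob of the carriage: 0 is fully loose, 1.3 rad the end stop, fully tight; starts between 0 and 0.2; grows as it is turned clockwise seen from outside. It stays where it is left and needs about 0.04 N m.
- knob_grip (a point): Grip point of the black wing knob, on its axis, carriage frame (-54, 20, 73) mm. z: axis outwards, 35 degrees from vertical towards the carriage's -x. Wing 12 mm thick, 44 long, 34 high (top 12 mm above this point, disc 22 mm below). The frame turns with the knob: the wing runs along its x turned +0.65 rad about its z. With the joint at 0.65 the wing is square to the carriage's y.
- scoop: Loose steel scoop, 0.25 kg, holding five wooden balls, standing on the bench. Origin: centre of its underside, +z up, +x towards its open nose. 112 long (x), 64 wide, side walls 50 mm high, inner width 56 mm; its inner floor rises 12 degrees towards the nose, so the balls roll out only when the nose is tipped well down (all are out at about 40 degrees).
- scoop_handle (a point): Grasp point of the scoop's wooden handle bar (scoop frame -8, 0, 85 mm; same axes): bar 18 mm wide (y), 20 mm high, 80 mm long (x, from -56 to 24 mm) above the scoop, fixed at the scoop's back wall; its lower side is 75 mm above the scoop's underside.
- scoop_nose (a point): Middle of the scoop floor's front edge, over which the balls roll (scoop frame 56, 0, 28 mm).
- rail_nose (a point): Tip of the rail's rounded nose, at the rail's top (stand frame 0, 74, 152 mm; same axes). The aluminium rail runs on from here along the stand's +y to the stop, is centred on x = 0, 16 mm high, 32 mm wide on top (z = 152 mm) and 16 mm wide below (z = 136 mm).
- funnel_mouth (a point): Centre of the steel funnel's mouth (carriage frame 0, -115, 76 mm; same axes). Mouth 136 mm across; straight cone 74 mm high, walls 30 degrees from vertical, 3 mm thick; lower opening 48 mm inside, 2 mm above the block's underside. The funnel is fixed to the carriage.
- ball0_c (a point): Centre of one of five loose wooden ball knobs, diameter 24 mm, 12 g, lying in the scoop at the start.
- ball1_c (a point): Centre of one of five loose wooden ball knobs, diameter 24 mm, 12 g, lying in the scoop at the start.
- ball2_c (a point): Centre of one of five loose wooden ball knobs, diameter 24 mm, 12 g, lying in the scoop at the start.
- ball3_c (a point): Centre of one of five loose wooden ball knobs, diameter 24 mm, 12 g, lying in the scoop at the start.
- ball4_c (a point): Centre of one of five loose wooden ball knobs, diameter 24 mm, 12 g, lying in the scoop at the start.
- glue: Bystander: white glue bottle, diameter 60, height 160 mm, loose; origin at the centre of its underside.
- spool: Bystander: wooden thread spool, diameter 60, height 80 mm, upright, loose; origin at the centre of its underside.
- tin: Bystander: tin, diameter 72, height 90 mm, upright, loose; origin at the centre of its underside.
Not all that is in view belongs to the job. What is shaped like the scoop but green or pink is not meant.

How it is judged (in metres and radians):
On the way, in this order (a step that is already met when the one before it is completed fails the run):
1. the carriage is on the rail, fully home against the stop (y of carriage in the frame of stand between 0.11 and 0.12 m and x of carriage in the frame of stand between -0.006 and 0.006 m and z of carriage in the frame of stand between 0.125 and 0.136 m and angle between carriage's own z axis and vertical below 0.12 rad), for 0.2 s.
2. with the carriage home, its clamp knob is tight (all of step 1 and value of joint clamp_knob above 1.1 rad), for 0.1 s.
3. all five balls are in the jar (all of step 2 and horizontal distance between each of ball0_c, ball1_c, ball2_c, ball3_c, ball4_c and jar below 0.03 m and z of ball0_c in the frame of jar between 0 and 0.115 m and z of ball1_c in the frame of jar between 0 and 0.115 m and z of ball2_c in the frame of jar between 0 and 0.115 m and z of ball3_c in the frame of jar between 0 and 0.115 m and z of ball4_c in the frame of jar between 0 and 0.115 m), for 0.2 s.
At the end, for the whole second after the job is handed in: Carriage home on the rail (5 mm along, 6 mm sideways and in height, level to 7 deg), knob joint above 1.1 rad, all five balls inside the jar below its rim, scoop standing upright (6 deg) and still on the bench (all of step 3 and angle between scoop's own z axis and vertical below 0.1 rad and height (world z) of scoop between -0.005 and 0.006 m and linear speed of scoop below 0.03 m/s); the robot touches nothing.
It fails at once if one of the other loose things on the bench (glue bottle, spool, tin) is moved over 30 mm (distance of any of glue, spool, tin from where it was at the start of the episode above 0.03 m).
It also fails if it takes over 72 s, if anything falls off the work surface, if the arm or the gripper's body presses on something with over 40 N, if the wrist force passes 120 N, or if a joint passes its speed limit or range.

ROBOT

A 6-joint arm with a two-finger parallel gripper is mounted at the origin on the work surface. World frame = base frame: x ahead of the robot, y to its left, z up, the work surface at z = 0. Lengths are in mm, angles in rad, forces in N, time in s.
With the tool pointing down it reaches from about 275 to 750 mm from the base axis. Payload 10.2 kg.
Tool frame: the origin (TCP) lies at the very end of the fingers, on their centre line; the grasp point (between the pads) lies 19 mm behind it; x points along the fingers, y is the direction in which the jaws open and shut, and the axes are right-handed (so a half turn about x gives the same grasp; the last joint's range is limited). The gripper opens to 85 mm and grips with 20 to 120 N. Pads are 22 mm wide; open, the fingers measure 114 mm over their backs; the gripper's body (76 mm by 85 mm) begins 54 mm behind the grasp point. The pads swing forward as they close: fully open they stand 13 mm farther back than shut.
Start: joints at [1.106, 0.313, 1.498, -0, 1.331, -0.223], TCP at [125.724, 509.73, 231.294] pointing down, gripper open.
Joint ranges: [-2.94, 2.94], [-0.97, 2.17], [0.19, 2.56], [-1.23, 4.37], [0.02, 3.11], [-2.88, 2.88]. Speed limits (rad/s): [2.39, 2.39, 3.01, 3.14, 3.14, 3.14].

INTERFACE

Orientations are given as a unit quaternion [w, x, y, z].
In Python, from rig import ctrl, viewer, finish_job gives the robot as it stands.
- The arm moves only by the tool carry_out, never from a script. Its argument "targets" is a list of rows, each an object of numbers: "x", "y", "z": the shift along the world's x, y, z in m; "ax", "ay", "az": the turn, a rotation vector about the world's x, y, z in rad; "hand": the opening, from -1 (shut) to 1 (fully open). A call has 1 to 5 rows; each row is the pose to reach, as a shift and turn from the pose commanded when the call began; what a row does not reach only later rows make up. A row lasts 1/8 s, in which the tool goes at most 62.5 mm and 10.7 degrees, less where a joint would pass 70% of its speed; a pose out of reach is approached as far as the arm can. A call with a gripper value outside its range is refused whole. The fingers move at their own pace and stop on an object; "grip_force" is the grip in N (left out, the last holds). Time passes only in rows, so rows that repeat a pose let the fingers close. It gives the time, the measured TCP pose, the force and the opening at its end, in the units of the state.
- ctrl.sense(): the state, without advancing time (a new reading comes with each control period).
- viewer.capture(name): name is "scene" or "top" or "wrist"; returns the picture (480x640x3 uint8, blue, green, red); there is no depth.
- viewer.camera_info(name): a dict with "fx", "fy", "cx", "cy" (pixels), "k1" (the pictures are not rectified: a ray, as slopes to the right and down, at radius r is drawn at 1 + k1 r^2 times it, then the intrinsics apply), "R" (3x3) and "t" (3): a world point X has camera coordinates R X + t. Camera axes: x right, y down, z forward; pixel columns grow to the right and rows downward; lengths in mm; the calibration is good to about 2 mm. A picture is of the moment at which its call begins: read the wrist's pose just before it. camera_info takes no time and is no camera call; for the wrist camera it gives the pose at the moment of the call.
- finish_job(): hands the job in, once; it reports no verdict.
The state is a dict: "time_s": time; "joints": joint angles; "dq": joint speeds; "tau": joint torques, N m; "eef_pos": TCP position; "ee_rot": TCP orientation; "force": force on the tool from outside, world axes, zero at the start; "wrist_torque": the same for the moment, N m; "grip_width": opening from 0.0 (shut) to 1.0 (fully open).
Only numpy, scipy, OpenCV 4.12 (cv2) and the standard library are available. Lean on these libraries where they do the work, as an engineer would, in place of code of your own. Each camera call takes 0.05 s, during which the arm holds its last target. There are 200 camera calls.

## Working session

There is one attempt and no reset: what is moved stays moved. The work goes in short steps, Python scripts to look and compute and a tool call to move; the robot and the scene stay as the last step left them, time stands still between calls to the robot, and variables do not carry over. Pictures are saved under pics/ and viewed, about 8 in all and at most 12, crops included, and the job is handed in when it is done.

Besides the shell and the picture viewer there is one more tool, called by a JSON object that holds its "fn" and its "kwargs", one argument or row to a line. carry_out: Moves the arm, as the interface text tells. Its arguments: {"type":"object","properties":{"targets":{"type":"array"},"grip_force":{"type":"number"}},"required":["targets"]}

```bash
ls; mkdir -p pics
python3 - <<'E'
from rig import ctrl, viewer
import cv2, numpy as np
print(ctrl.sense())
for n in("scene","top"):
    i=viewer.camera_info(n); print(n,i)
    cv2.imwrite(f"pics/{n}0.png",viewer.capture(n))
E
```

```text
pics
{'time_s': 0.0, 'joints': array([ 1.10558081e+00,  3.13441658e-01,  1.49844309e+00, -2.50842128e-05,
        1.33103025e+00, -2.23367109e-01]), 'dq': array([ 8.49672492e-04,  2.03952426e-03,  1.24157065e-03,  9.78801695e-05,
        9.40414688e-04, -3.29114892e-04]), 'tau': array([ 1.28234944e-03, -4.12262642e+01, -2.59737933e+01, -1.50340552e-04,
        4.12862515e-03, -1.93464636e-06]), 'eef_pos': array([125.61403179, 509.47460247, 230.73709305]), 'ee_rot': array([ 0.70179359,  0.08485298,  0.70209298, -0.08573897]), 'force': array([-0.29783429, -0.36582591,  0.37955397]), 'wrist_torque': array([ 0.03331306, -0.01487226, -0.02862235]), 'grip_width': 0.9989681894792443}
scene {'fx': 554.5717772989431, 'fy': 554.5717772989431, 'cx': 322.5403024384336, 'cy': 231.44087411396976, 'k1': -0.0474949893173506, 'R': array([[-0.17320832,  0.9847688 ,  0.01514219],
       [ 0.6956255 ,  0.1332066 , -0.705947  ],
       [-0.69721162, -0.11174261, -0.70810278]]), 't': array([  87.66310012, -255.99375925, 1516.6247842 ])}
top {'fx': 446.36134236406457, 'fy': 446.36134236406457, 'cx': 325.58984330210143, 'cy': 241.36086088307513, 'k1': 0.036532854603033287, 'R': array([[-0.02699439, -0.99940556,  0.02144345],
       [-0.99564723,  0.0249662 , -0.08979581],
       [ 0.08920707, -0.0237741 , -0.99572933]]), 't': array([   3.65169228,  498.62859797, 1145.2017675 ])}
```

View pics/scene0.png

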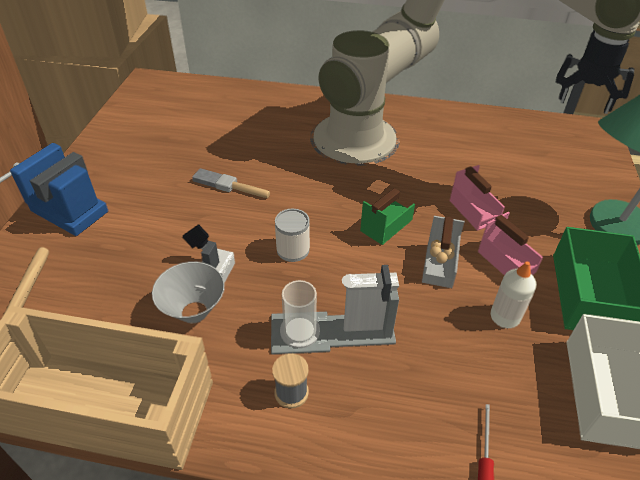

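View pics/top0.png

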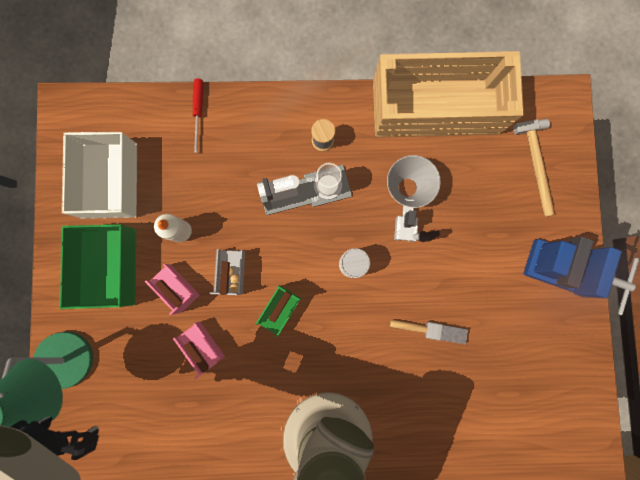

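The top view shows the jar at (329,180) and the stop at about (265,188). The funnel is at (413,182), the carriage fin at about (410,215), the knob at (430,236), and the scoop at (229,272) with its nose probably at the bottom of the image. Next I'll look closer.

```bash
cat > h.py <<'E'
import numpy as np, cv2
from rig import ctrl, viewer
def cast(i,uv,z):
    "pixel -> world point on plane z"
    p=np.array([(uv[0]-i['cx'])/i['fx'],(uv[1]-i['cy'])/i['fy']]); q=p.copy()
    for _ in range(20): q=p/(1+i['k1']*(q@q))
    R=np.array(i['R']);t=np.array(i['t']); d=R.T@np.array([q[0],q[1],1]); o=-R.T@t
    return o+d*(z-o[2])/d[2]
def proj(i,X):
    c=np.array(i['R'])@np.array(X,float)+i['t']; s=c[:2]/c[2]; s=s*(1+i['k1']*(s@s))
    return np.array([s[0]*i['fx']+i['cx'],s[1]*i['fy']+i['cy']])
def tri(i1,a,i2,b):
    A=[];B=[]
    M=np.zeros((3,3));v=np.zeros(3);L=[]
    for i,uv in((i1,a),(i2,b)):
        p0=cast(i,uv,0);p1=cast(i,uv,300);d=(p1-p0)/np.linalg.norm(p1-p0);P=np.eye(3)-np.outer(d,d)
        M+=P;v+=P@p0;L.append((P,p0))
    X=np.linalg.solve(M,v); return X,[np.linalg.norm(P@(X-p)) for P,p in L]
E
python3 - <<'E'
import cv2
a=cv2.imread('pics/top0.png');b=cv2.imread('pics/scene0.png')
cv2.imwrite('pics/topc.png',cv2.resize(a[110:300,200:450],None,fx=3.2,fy=3.15,interpolation=cv2.INTER_CUBIC))
cv2.imwrite('pics/scenec.png',cv2.resize(b[180:360,145:465],None,fx=2.5,fy=2.5,interpolation=cv2.INTER_CUBIC))
E
```

```text
(no output)
```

View pics/topc.png

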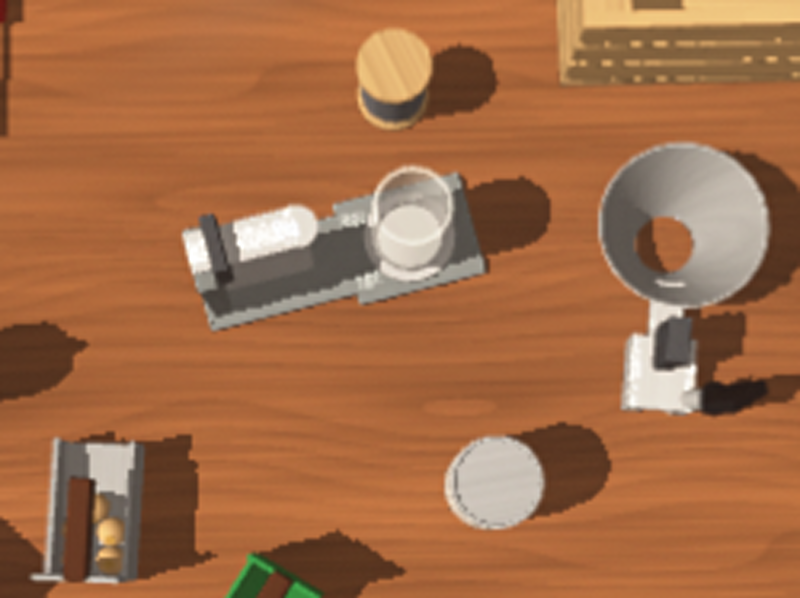

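View pics/scenec.png

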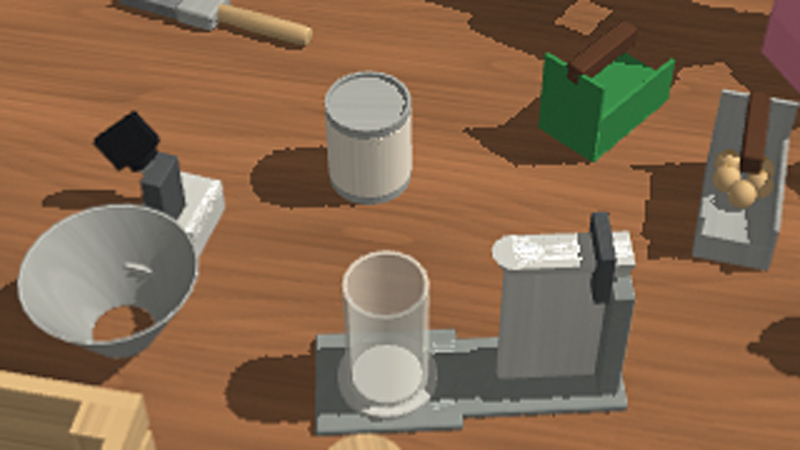

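The crops show these positions, in crop pixels:
- **Rail:** nose tip at top-crop (318,227), stop plate centre at (215,247), jar rim centre at (412,205).
- **Carriage:** funnel mouth centre at (684,226), block front corners at (622,408) and (697,412).
- **Scoop:** back wall at the bottom (y≈578), nose up (y≈440).

Run:
```python
from h import *
T=viewer.camera_info('top');S=viewer.camera_info('scene')
t=lambda x,y:(200+x/3.2,110+y/3.15); s=lambda x,y:(145+x/2.5,180+y/2.5)
np.set_printoptions(precision=1,suppress=True)
for n,a,b,z in [('jar rim',(412,205),(386,287),123),('railnose',(318,226),(493,251),152),('stop top mid',(214,233),(601,222),167),
 ('funnel',(684,226),(108,280),76),('blkcorner -x',(697,412),None,34),('blkcorner +x',(622,408),None,34),('blk back +x',(629,337),None,34),
 ('fin top',(679,325),(162,160),92),('base corner jar robot',(486,271),None,8),('base corner stop robot',(212,328),None,8),('base corner jar far',(459,175),(317,417),8),('basecorner stop far',None,(626,407),8),
 ('scoop nose L',(55,440),(695,255),28),('scoop nose R',(143,445),(770,268),28),('scoop back L',(38,578),None,50),('scoop back R',(130,580),None,50),('handle front',(80,478),(756,165),95),('handle back',(76,580),None,95),
 ('tin',(495,482),(368,103),90),('spool',(395,62),None,80)]:
    o=[n]
    if a: o.append(cast(T,t(*a),z)[:2])
    if b: o.append(cast(S,s(*b),z)[:2])
    if a and b: o+=list(tri(T,t(*a),S,s(*b)))
    print(*o)
print('glue',cast(T,(163,224),160)[:2])
```

```text
jar rim [650.4 -18.9] [656.1 -16.8] [651.7 -18.5 117.2] [np.float64(0.6585612043932432), np.float64(0.6585612043932131)]
railnose [629.   51.5] [633.8  54.7] [629.9  53.  147.2] [np.float64(1.3372027073233803), np.float64(1.3372027073233903)]
stop top mid [621.9 126. ] [606.6 125.9] [618.8 125.1 180.7] [np.float64(0.5582244912684782), np.float64(0.5582244912684527)]
funnel [ 639.6 -235.3] [ 652.2 -230.7] [ 642.3 -237.4   62.6] [np.float64(0.9512080075527476), np.float64(0.9512080075527114)]
blkcorner -x [ 493.  -248.6]
blkcorner +x [ 497.8 -187.8]
blk back +x [ 556.7 -195.9]
fin top [ 557.1 -224.3] [ 540. -223.] [ 554.2 -218.5  108.1] [np.float64(2.2285673079786448), np.float64(2.228567307978611)]
base corner jar robot [619.8 -83.3]
base corner stop robot [576.3 145.8]
base corner jar far [703.2 -63.2] [697.4 -62.6] [701.4 -62.   14.3] [np.float64(0.7320320978214274), np.float64(0.7320320978214327)]
basecorner stop far [646.3 163.9]
scoop nose L [483.5 271. ] [504.3 206.1] [487.5 239.5  19.8] [np.float64(32.797045064878944), np.float64(32.79704506487889)]
scoop nose R [477.6 200.6] [506.8 266.6] [481.  239.2  -6.6] [np.float64(32.80918624480173), np.float64(32.80918624480174)]
scoop back L [372.1 279.9]
scoop back R [368.4 208.3]
handle front [448.5 237.8] [459.6 242.9] [449.  242.3  83.8] [np.float64(2.281643007784187), np.float64(2.281643007784207)]
handle back [370.6 241.2]
tin [437.3 -77.7] [443.4 -76.4] [437.5 -78.   84.2] [np.float64(0.19425782774434408), np.float64(0.1942578277443619)]
spool [778.  -10.2]
glue [535.4 364.4]
```

Run:
```python
from h import *
from scipy.spatial.transform import Rotation as Ro
np.set_printoptions(precision=3,suppress=True)
s=ctrl.sense();q=s['ee_rot'];R=Ro.from_quat([q[1],q[2],q[3],q[0]]).as_matrix();print(R)
w=viewer.camera_info('wrist');Rc=np.array(w['R']);o=-Rc.T@w['t'];print(w['fx'],w['k1'],o,'in tool',R.T@(o-s['eef_pos']),'\naxes in tool\n',R.T@Rc.T, cast(w,(320,240),50), proj(w,s['eef_pos']))
```

```text
[[-0.001  0.239  0.971]
 [-0.001  0.971 -0.239]
 [-1.    -0.001 -0.   ]]
351.5415120255457 -0.044456769543042486 [ 49.695 529.303 373.397] in tool [-142.57     0.876  -78.478] 
axes in tool
 [[ 0.001 -0.305  0.952]
 [ 1.    -0.    -0.001]
 [ 0.001  0.952  0.305]] [147.221 502.376  50.   ] [320.623 310.997]
```

{"fn": "carry_out", "kwargs": {
  "targets": [
    {"x": 0.06,"y": -0.01,"z": 0.04,"hand": 1},
    {"x": 0.12,"y": -0.04,"z": 0.08},
    {"x": 0.17,"y": -0.08,"z": 0.1},
    {"x": 0.22,"y": -0.12,"z": 0.12},
    {"x": 0.26,"y": -0.17,"z": 0.14}
  ]
}}

```text
invalid input at $.targets[0]: expected keys x, y, z, ax, ay, az, hand
```

{"fn": "carry_out", "kwargs": {
  "targets": [
    {"x": 0.05,"y": -0.01,"z": 0.05,"ax": 0,"ay": 0,"az": 0,"hand": 1},
    {"x": 0.1,"y": -0.045,"z": 0.1,"ax": 0,"ay": 0,"az": 0,"hand": 1},
    {"x": 0.15,"y": -0.08,"z": 0.1,"ax": 0,"ay": 0,"az": 0,"hand": 1},
    {"x": 0.2,"y": -0.115,"z": 0.1,"ax": 0,"ay": 0,"az": 0,"hand": 1},
    {"x": 0.25,"y": -0.15,"z": 0.1,"ax": 0,"ay": 0,"az": 0,"hand": 1}
  ]
}}

```text
time_s: 0.72
eef_pos: [364.0, 367.5, 331.2]
ee_rot: [0.702, 0.085, 0.702, -0.085]
force: [0.5, 1.9, -0.1]
grip_width: 0.996
```

{"fn": "carry_out", "kwargs": {
  "targets": [
    {"x": 0.04,"y": -0.045,"z": 0,"ax": 0,"ay": 0,"az": 0,"hand": 1},
    {"x": 0.08,"y": -0.09,"z": 0,"ax": 0,"ay": 0,"az": 0,"hand": 1},
    {"x": 0.12,"y": -0.135,"z": 0,"ax": 0,"ay": 0,"az": 0,"hand": 1},
    {"x": 0.155,"y": -0.18,"z": 0,"ax": 0,"ay": 0,"az": 0,"hand": 1},
    {"x": 0.185,"y": -0.23,"z": 0,"ax": 0,"ay": 0,"az": 0,"hand": 1}
  ]
}}

```text
time_s: 1.35
eef_pos: [548.6, 137.2, 330.6]
ee_rot: [0.702, 0.085, 0.702, -0.085]
force: [1.2, 0.2, 0.1]
grip_width: 0.999
```

{"fn": "carry_out", "kwargs": {
  "targets": [
    {"x": 0.01,"y": -0.05,"z": -0.02,"ax": 0,"ay": 0,"az": 0,"hand": 1},
    {"x": 0.02,"y": -0.09,"z": -0.03,"ax": 0,"ay": 0,"az": 0,"hand": 1},
    {"x": 0.02,"y": -0.09,"z": -0.03,"ax": 0,"ay": 0,"az": 0,"hand": 1},
    {"x": 0.02,"y": -0.09,"z": -0.03,"ax": 0,"ay": 0,"az": 0,"hand": 1}
  ]
}}

```text
time_s: 1.85
eef_pos: [567.6, 49.4, 301.2]
ee_rot: [0.702, 0.085, 0.702, -0.085]
force: [-0.1, 0.3, -0.3]
grip_width: 1.001
```

Run:
```python
from h import *
import pickle
s=ctrl.sense();w=viewer.camera_info('wrist');im=viewer.capture('wrist')
cv2.imwrite('pics/w1.png',im);pickle.dump((s,w),open('w1.pkl','wb'));print(s['time_s'],s['joints'],s['eef_pos'])
```

```text
1.85 [-1.18898803e-01  3.77616376e-01  1.22787883e+00  2.78449186e-04
  1.53619697e+00 -1.44801227e+00] [567.57363132  49.39484459 301.21124683]
```

View pics/w1.png

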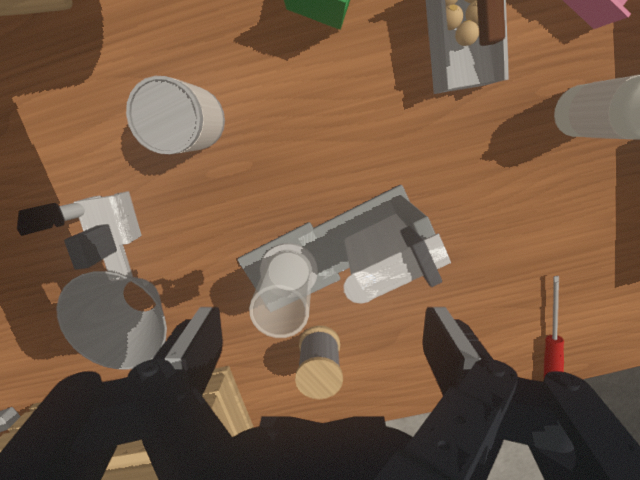

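The wrist view shows the rail top in white, nose tip near (345,291), with the stop plate at (405–440, 225–285). The jar rim is at (280,304). The block is at (105,220), the fin at (90,246) and the knob at (40,219).

Run:
```python
from h import *
import pickle
np.set_printoptions(precision=1,suppress=True)
s,w=pickle.load(open('w1.pkl','rb'));im=cv2.imread('pics/w1.png')
a=cv2.resize(im[160:340,225:465],None,fx=3.3,fy=3.3,interpolation=cv2.INTER_CUBIC)[:600,:800]
b=cv2.resize(im[180:380,10:210],None,fx=3,fy=3,interpolation=cv2.INTER_CUBIC)
cv2.imwrite('pics/w1a.png',a);cv2.imwrite('pics/w1b.png',b)
```

```text
(no output)
```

View pics/w1a.png

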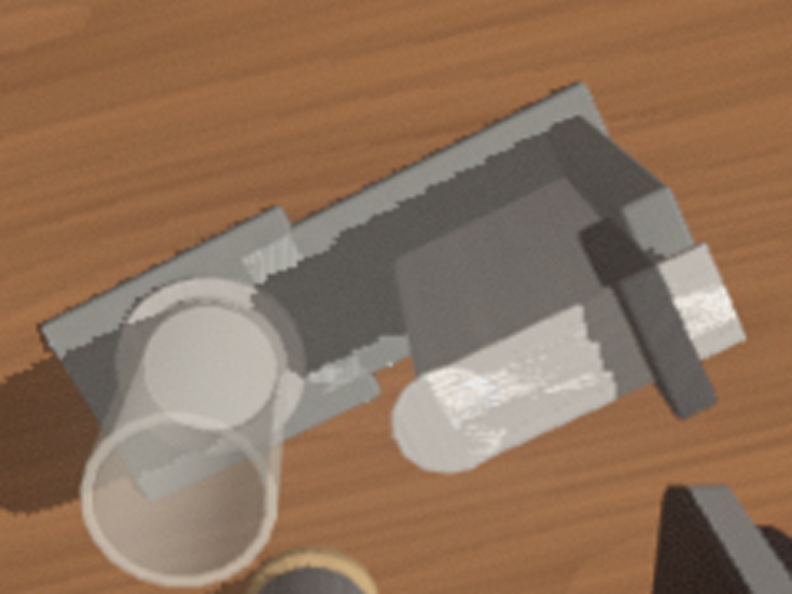

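The crop shows the rail top's upper edge running (428,372)–(583,306) and its lower edge (480,467)–(742,342). The nose arc is extreme at about (393,422), the base edge runs (295,218)–(582,84), and the jar rim centre is at (180,498).

Run:
```python
from h import *
import pickle
np.set_printoptions(precision=1,suppress=True)
s,w=pickle.load(open('w1.pkl','rb'))
f=lambda x,y,z:cast(w,(225+x/3.3,160+y/3.3),z)[:2]
def line(p,q,n):
    d=q-p;print(n,p,q,np.linalg.norm(d),'ang',np.degrees(np.arctan2(d[1],d[0])));return p,d/np.linalg.norm(d)
u=line(f(428,372,152),f(583,306,152),'upper');l=line(f(480,467,152),f(742,342,152),'lower')
line(f(40,328,8),f(278,207,8),'baseJ');line(f(295,218,8),f(582,84,8),'baseS')
nrm=np.array([-l[1][1],l[1][0]]);print('width',(u[0]-l[0])@nrm)
print('nose px',f(393,422,152),'jar rim',f(180,498,123))
print('stop corners',f(716,405,167),f(683,417,167),f(620,285,167))
```

```text
upper [617.   67.9] [608.4 112.2] 45.1319481925184 ang 101.03821164961468
lower [648.6  75.9] [629.  152.5] 79.00555207933739 ang 104.36636482234543
baseJ [623.  -79.9] [597.5  25.5] 108.51123359109859 ang 103.62663774848518
baseS [603.3  30.8] [578.6 148.5] 120.24496594183229 ang 101.880307528184
width 32.60957981275389
nose px [629.3  55.3] jar rim [652.4 -15.9]
stop corners [637.9 139.2] [639.2 130.3] [599.1 120. ]
```

View pics/w1b.png

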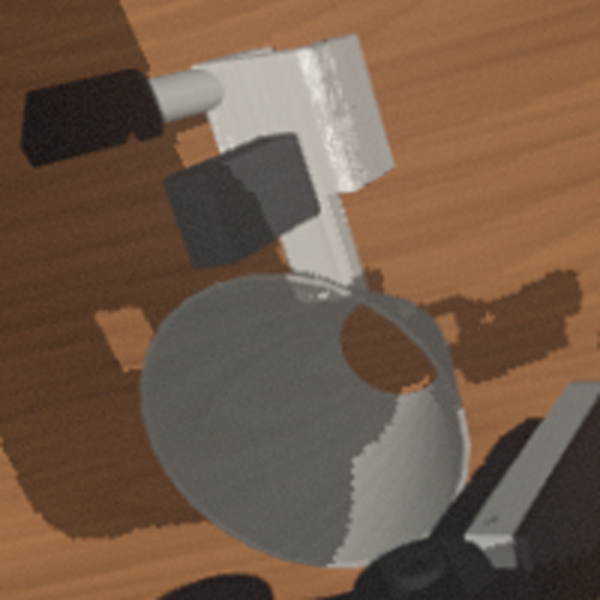

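The wrist crop shows the fin, block and knob clearly. The block estimate from the top view agrees with the funnel position to about 3 mm. I'll move above the fin and take a close look.

{"fn": "carry_out", "kwargs": {
  "targets": [
    {"x": -0.005,"y": -0.06,"z": 0,"ax": 0,"ay": 0,"az": 0.05,"hand": 1},
    {"x": -0.01,"y": -0.12,"z": 0,"ax": 0,"ay": 0,"az": 0.107,"hand": 1},
    {"x": -0.015,"y": -0.18,"z": -0.03,"ax": 0,"ay": 0,"az": 0.107,"hand": 1},
    {"x": -0.02,"y": -0.23,"z": -0.07,"ax": 0,"ay": 0,"az": 0.107,"hand": 1},
    {"x": -0.024,"y": -0.269,"z": -0.1,"ax": 0,"ay": 0,"az": 0.107,"hand": 1}
  ]
}}

```text
time_s: 2.52
eef_pos: [543.6, -220.6, 200.4]
ee_rot: [0.706, 0.047, 0.705, -0.047]
force: [-0.2, 0.5, -0.3]
grip_width: 0.998
```

{"fn": "carry_out", "kwargs": {
  "targets": [
    {"x": 0,"y": 0,"z": 0,"ax": 0,"ay": 0,"az": 0,"hand": 1},
    {"x": 0,"y": 0,"z": 0,"ax": 0,"ay": 0,"az": 0,"hand": 1}
  ]
}}

```text
time_s: 2.78
eef_pos: [544.4, -219.0, 202.2]
ee_rot: [0.706, 0.047, 0.705, -0.047]
force: [-0.3, -0.3, 0.3]
grip_width: 1.0
```

Run:
```python
from h import *
import pickle
s=ctrl.sense();w=viewer.camera_info('wrist');im=viewer.capture('wrist')
cv2.imwrite('pics/w2.png',im);pickle.dump((s,w),open('w2.pkl','wb'));print(s['time_s'],s['joints'],s['eef_pos'])
```

```text
2.775 [-5.82132839e-01  4.70200898e-01  1.34778705e+00  3.14908103e-04
  1.32214968e+00 -2.01954422e+00] [ 544.3589224  -218.98245931  202.19406844]
```

View pics/w2.png

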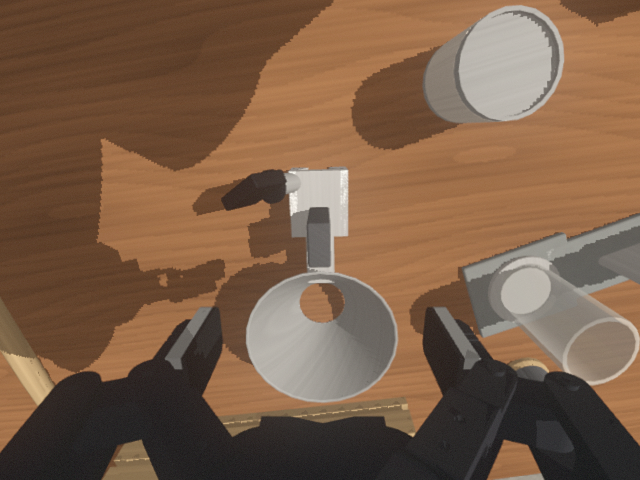

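The wrist view shows the block top with front corners at (290,169) and (348,169), and its right edge down to (348,237). The fin is centred at u≈319, the funnel ellipse is centred at (322,337), and the knob is at (255,190).

Run:
```python
from h import *
import pickle
np.set_printoptions(precision=1,suppress=True)
s,w=pickle.load(open('w2.pkl','rb'));im=cv2.imread('pics/w2.png')
c=lambda u,v,z:cast(w,(u,v),z)[:2]
fr=c(348,169,34);fl=c(290,169,34);br=c(348,237,34)
for n,d in(('front',fr-fl),('side',fr-br)):print(n,np.linalg.norm(d),np.degrees(np.arctan2(d[1],d[0])))
print(fl,fr,br,'funnel',c(322,337,76),'neck bottom open',c(322,303,2))
for z in(34,92): print('model fin proj',z,[proj(w,np.r_[543.5,-220.3,z])])
g=cv2.cvtColor(im,cv2.COLOR_BGR2GRAY)
for v in(215,225,232,245,255,265): print(v,g[v,298:342])
```

```text
front 50.56442680377415 82.3191111305828
side 61.98839935511043 173.57031551140741
[ 495.3 -240.1] [ 502.1 -190. ] [ 563.7 -196.9] funnel [ 639.2 -231.3] neck bottom open [ 644.4 -232.1]
model fin proj 34 [array([320. , 219.2])]
model fin proj 92 [array([319.5, 238. ])]
215 [127 128 127 130 127 127 127 129 128 122  94  76  76  80  78  81  78  80
  80  77  80  79  80  81  79  82  79  86  82  82  94 147 198 200 199 199
 196 198 198 197 198 201 200 199]
225 [127 127 127 125 123 126 126 122 104  87  96 105 104 104 106 106 102 103
 102 105 101 104 103 105 102 106 107 108 105 108 109 118 160 198 201 199
 196 196 197 196 198 199 200 197]
232 [126 127 129 123 125 125 123 126 118  79  93 102 105 103 103 103 106 108
 107 102 103 102 104 106 109 110 108 107 105 106 104 115 157 199 200 199
 198 195 196 195 198 199 200 196]
245 [ 83  86  84  83  84  87  82  90  97  93  84  98 106 105 106 104 102 105
 103 105 105 103 106 106 105 104 105 106 107 105 102 111 152 201 198 185
 138 128 130 133 131 133 130 133]
255 [ 82  83  82  82  82  83  83  85 107 128  85  92 104 101 101 103 103 105
 104 106 106 105 101 102 101 103 104 106 107 107 107 107 138 183 197 187
 154 129 128 130 129 131 128 131]
265 [ 82  82  82  87  82  84  81  81  94 127 129  88  96 100 103 101 103 104
 103 103 101 103  99 102 101 105 102 102 100 101 104 107 145 187 197 187
 158 132 131 133 132 132 131 132]
```

{"fn": "carry_out", "kwargs": {
  "targets": [
    {"x": 0.0015,"y": -0.0015,"z": -0.05,"ax": 0,"ay": 0,"az": 0.008,"hand": 1},
    {"x": 0.0015,"y": -0.0015,"z": -0.1,"ax": 0,"ay": 0,"az": 0.008,"hand": 1},
    {"x": 0.0015,"y": -0.0015,"z": -0.135,"ax": 0,"ay": 0,"az": 0.008,"hand": 1},
    {"x": 0.0015,"y": -0.0015,"z": -0.15,"ax": 0,"ay": 0,"az": 0.008,"hand": 1},
    {"x": 0.0015,"y": -0.0015,"z": -0.15,"ax": 0,"ay": 0,"az": 0.008,"hand": -1}
  ],
  "grip_force": 100
}}

```text
time_s: 3.45
eef_pos: [545.7, -221.1, 51.8]
ee_rot: [0.706, 0.044, 0.706, -0.045]
force: [-0.3, -0.0, 0.6]
grip_width: 0.816
```

{"fn": "carry_out", "kwargs": {
  "targets": [
    {"x": 0,"y": 0,"z": 0,"ax": 0,"ay": 0,"az": 0,"hand": -1},
    {"x": 0,"y": 0,"z": 0,"ax": 0,"ay": 0,"az": 0,"hand": -1},
    {"x": 0,"y": 0,"z": 0,"ax": 0,"ay": 0,"az": 0,"hand": -1},
    {"x": 0,"y": 0,"z": 0,"ax": 0,"ay": 0,"az": 0,"hand": -1}
  ]
}}

```text
time_s: 3.95
eef_pos: [545.5, -222.0, 52.2]
ee_rot: [0.706, 0.045, 0.705, -0.045]
force: [-1.8, -0.5, 6.5]
grip_width: 0.199
```

{"fn": "carry_out", "kwargs": {
  "targets": [
    {"x": 0,"y": 0,"z": 0.04,"ax": 0,"ay": 0,"az": 0,"hand": -1},
    {"x": 0,"y": 0,"z": 0.09,"ax": 0,"ay": 0,"az": 0,"hand": -1},
    {"x": 0.01,"y": 0.015,"z": 0.135,"ax": 0,"ay": 0,"az": -0.15,"hand": -1},
    {"x": 0.03,"y": 0.05,"z": 0.16,"ax": 0,"ay": 0,"az": -0.32,"hand": -1},
    {"x": 0.055,"y": 0.09,"z": 0.165,"ax": 0,"ay": 0,"az": -0.49,"hand": -1}
  ]
}}

```text
time_s: 4.58
eef_pos: [600.8, -131.2, 217.9]
ee_rot: [0.674, 0.217, 0.672, -0.217]
force: [0.4, -0.6, -5.2]
grip_width: 0.199
```

{"fn": "carry_out", "kwargs": {
  "targets": [
    {"x": 0.02,"y": 0.035,"z": 0,"ax": 0,"ay": 0,"az": -0.17,"hand": -1},
    {"x": 0.04,"y": 0.065,"z": 0,"ax": 0,"ay": 0,"az": -0.34,"hand": -1},
    {"x": 0.052,"y": 0.085,"z": 0,"ax": 0,"ay": 0,"az": -0.51,"hand": -1},
    {"x": 0.057,"y": 0.095,"z": 0,"ax": 0,"ay": 0,"az": -0.66,"hand": -1},
    {"x": 0.057,"y": 0.095,"z": 0,"ax": 0,"ay": 0,"az": -0.732,"hand": -1}
  ]
}}

```text
time_s: 5.2
eef_pos: [657.0, -35.6, 215.1]
ee_rot: [0.551, 0.442, 0.553, -0.442]
force: [-0.4, -0.3, -4.4]
grip_width: 0.198
```

{"fn": "carry_out", "kwargs": {
  "targets": [
    {"x": 0,"y": 0,"z": -0.015,"ax": 0,"ay": 0,"az": 0,"hand": -1},
    {"x": 0,"y": 0,"z": -0.03,"ax": 0,"ay": 0,"az": 0,"hand": -1},
    {"x": 0,"y": 0,"z": -0.03,"ax": 0,"ay": 0,"az": 0,"hand": -1},
    {"x": 0,"y": 0,"z": -0.03,"ax": 0,"ay": 0,"az": 0,"hand": -1}
  ]
}}

```text
time_s: 5.7
eef_pos: [657.3, -36.8, 186.3]
ee_rot: [0.552, 0.442, 0.552, -0.441]
force: [-0.1, 0.3, -3.6]
grip_width: 0.196
```

Run:
```python
from h import *
import pickle
from scipy.spatial.transform import Rotation as Ro
s=ctrl.sense();q=s['ee_rot'];R=Ro.from_quat([q[1],q[2],q[3],q[0]]).as_matrix()
print(s['time_s'],s['joints'],s['eef_pos'],s['force'],'toolx',R[:,0],'tool y ang',np.degrees(np.arctan2(R[1,1],R[0,1])))
im={}
for n in('scene','top','wrist'):
    im[n]=viewer.capture(n);cv2.imwrite(f'pics/{n}3.png',im[n])
pickle.dump((s,viewer.camera_info('wrist')),open('w3.pkl','wb'))
a=cv2.resize(im['wrist'][60:360,120:520],None,fx=1.5,fy=1.5);b=cv2.resize(im['top'][120:240,240:420],None,fx=2,fy=2)
c=cv2.resize(im['scene'][180:360,200:420],None,fx=2,fy=2)
W=np.zeros((600,800,3),np.uint8);W[:450,:600]=a
# wrist left, below: nothing; save separately
cv2.imwrite('pics/v3.png',cv2.resize(im['wrist'],(800,600)))
```

```text
5.7 [-2.33465280e-01  6.45319319e-01  1.10757109e+00  7.31609764e-06
  1.38838498e+00 -4.55744177e-01] [657.25308248 -36.75080783 186.30237858] [-0.12721271  0.33069667 -3.61850919] toolx [ 3.10318472e-04 -6.63988807e-05 -9.99999950e-01] tool y ang 12.735567819408102
```

View pics/v3.png

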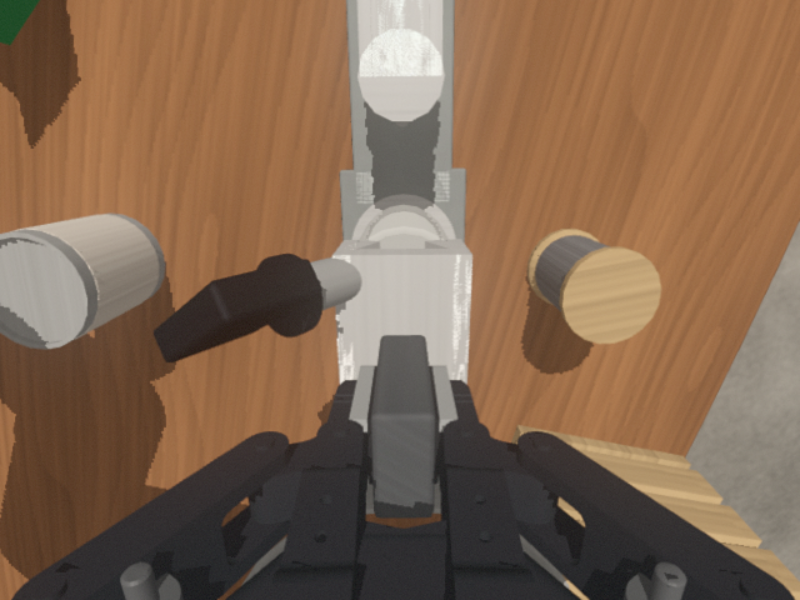

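The wrist view (800-scale) shows the carriage in line with the rail. The rail nose edges are at (359,75) and (444,75), and the block's front top corners at about (338,250) and (471,250).

Run:
```python
from h import *
import pickle
np.set_printoptions(precision=1,suppress=True)
s,w=pickle.load(open('w3.pkl','rb'));im=cv2.imread('pics/wrist3.png');g=cv2.cvtColor(im,cv2.COLOR_BGR2GRAY).astype(float)
yd=np.array([-.2215,.9751]) ; th=np.radians(102.735);yd=np.array([np.cos(th),np.sin(th)]);xd=np.array([yd[1],-yd[0]])
P=s['eef_pos'][:2]
def st(u,v,z): d=cast(w,(u,v),z)[:2]-P; return np.array([d@xd,d@yd])
for v in(10,30,60): print(v,g[v,270:375].astype(int))
for v in(200,230,260): print(v,g[v,258:290].astype(int), g[v,362:386].astype(int))
for n,p,z in(('railL',(359*.8,75*.8),152),('railR',(444*.8,75*.8),152),('blkL',(336*.8,250*.8),168),('blkR',(471*.8,250*.8),168),('nosetip',(401*.8,121*.8),152),('finL',(379*.8,338*.8),226),('finR',(426*.8,338*.8),226),
 ('baseL',(342*.8,170*.8),8),('baseR',(465*.8,170*.8),8),('sL',(360*.8,0),8),('bL top',(349*.8,0),8),('bR top',(454*.8,0),8)):print(n,st(*p,z))
```

```text
10 [130 131 127 127 128 124 117 115 145 155 158 158 157 156 155 163 186 200
 199 201 201 202 203 203 203 203 199 203 205 205 203 202 209 203 212 213
 203 205 203 205 206 207 204 205 210 218 226 226 232 241 226 217 209 207
 205 203 202 202 203 203 202 203 203 203 203 204 210 209 204 203 203 202
 203 197 201 204 204 205 204 203 203 202 202 201 175 158 158 158 159 158
 156 154 144 126 132 130 130 129 125 121 121 123 128 129 129]
30 [126 124 124 123 121 119 116 110 119 147 155 154 156 156 158 157 171 193
 198 200 200 201 201 203 203 202 201 197 204 216 234 233 236 228 232 238
 236 230 239 234 237 235 230 241 240 235 240 241 243 235 232 233 237 237
 234 232 234 227 234 240 244 244 246 246 246 246 241 234 228 232 234 232
 216 202 202 204 204 206 202 203 202 201 202 201 171 159 158 158 159 158
 159 154 144 124 126 128 127 130 130 131 128 129 129 128 129]
60 [115 114 119 126 127 127 123 125 122 133 143 153 155 155 154 158 190 205
 228 233 232 225 233 233 233 227 232 232 216 224 232 233 227 223 223 216
 232 231 222 220 233 233 224 220 233 232 224 225 230 232 226 226 229 231
 227 229 234 234 2
[... 418 characters left out ...]
 123]
230 [118 144 147 150 149 146 146 146 145 144 143 142 141 141 141 139 140 137
 137 134 135 134 134 133 133 131 132 130 128 131 162 190] [202 217 217 217 210 197 194 193 193 197 207 219 233 238 223 161 126 127
 129 126 126 124 124 125]
260 [123 124 124 124 124 121 122 121 125 123 122 126 157 201 194 191 191 192
 190 190 190 191 190 190 190 192 190 192 191 192 191 191] [200 217 227 220 226 209 203 190 190 196 206 203 190 174 128 121 122 122
 121 121 117 117 118 119]
railL [-15.8 110.1]
railR [ 15.4 110.1]
blkL [-24.6  48. ]
blkR [25.6 48. ]
nosetip [-0.4 94.2]
finL [-5.8 36.7]
finR [ 6.2 36.7]
baseL [-42.5  74. ]
baseR [43.9 74. ]
sL [-27.1 179.6]
bL top [-34.2 179.6]
bR top [ 33.1 179.6]
```

{"fn": "carry_out", "kwargs": {
  "targets": [
    {"x": -0.0044,"y": 0.0195,"z": -0.003,"ax": 0,"ay": 0,"az": 0,"hand": -1},
    {"x": -0.0088,"y": 0.039,"z": -0.003,"ax": 0,"ay": 0,"az": 0,"hand": -1},
    {"x": -0.011,"y": 0.0488,"z": -0.003,"ax": 0,"ay": 0,"az": 0,"hand": -1},
    {"x": -0.0132,"y": 0.0585,"z": -0.003,"ax": 0,"ay": 0,"az": 0,"hand": -1}
  ]
}}

```text
time_s: 6.35
eef_pos: [643.8, 22.8, 183.3]
ee_rot: [0.553, 0.441, 0.552, -0.441]
force: [-0.5, 0.5, -3.8]
grip_width: 0.202
```

{"fn": "carry_out", "kwargs": {
  "targets": [
    {"x": -0.0033,"y": 0.0146,"z": 0,"ax": 0,"ay": 0,"az": 0,"hand": -1},
    {"x": -0.0066,"y": 0.0293,"z": 0,"ax": 0,"ay": 0,"az": 0,"hand": -1},
    {"x": -0.0093,"y": 0.041,"z": 0,"ax": 0,"ay": 0,"az": 0,"hand": -1}
  ]
}}

```text
time_s: 6.72
eef_pos: [634.4, 63.9, 183.1]
ee_rot: [0.552, 0.441, 0.552, -0.441]
force: [-1.4, -0.0, -4.3]
grip_width: 0.2
```

{"fn": "carry_out", "kwargs": {
  "targets": [
    {"x": -0.0011,"y": 0.0049,"z": 0,"ax": 0,"ay": 0,"az": 0,"hand": -1},
    {"x": -0.002,"y": 0.0088,"z": 0,"ax": 0,"ay": 0,"az": 0,"hand": -1}
  ]
}}

```text
time_s: 6.98
eef_pos: [632.7, 71.8, 183.1]
ee_rot: [0.552, 0.442, 0.552, -0.442]
force: [-0.1, -1.3, -3.6]
grip_width: 0.196
```

{"fn": "carry_out", "kwargs": {
  "targets": [
    {"x": -0.0009,"y": 0.0039,"z": 0,"ax": 0,"ay": 0,"az": 0,"hand": -1},
    {"x": -0.0015,"y": 0.0068,"z": 0,"ax": 0,"ay": 0,"az": 0,"hand": -1},
    {"x": -0.0015,"y": 0.0068,"z": 0,"ax": 0,"ay": 0,"az": 0,"hand": -1}
  ]
}}

```text
time_s: 7.35
eef_pos: [631.2, 78.4, 183.1]
ee_rot: [0.552, 0.442, 0.552, -0.442]
force: [-0.4, -0.4, -4.8]
grip_width: 0.203
```

{"fn": "carry_out", "kwargs": {
  "targets": [
    {"x": -0.0007,"y": 0.0029,"z": 0,"ax": 0,"ay": 0,"az": 0,"hand": -1},
    {"x": -0.0011,"y": 0.0049,"z": 0,"ax": 0,"ay": 0,"az": 0,"hand": -1},
    {"x": -0.0011,"y": 0.0049,"z": 0,"ax": 0,"ay": 0,"az": 0,"hand": -1}
  ]
}}

```text
time_s: 7.72
eef_pos: [631.1, 79.3, 183.8]
ee_rot: [0.554, 0.44, 0.55, -0.443]
force: [3.1, -17.0, -3.1]
grip_width: 0.201
```

{"fn": "carry_out", "kwargs": {
  "targets": [
    {"x": -0.0005,"y": 0.002,"z": 0,"ax": 0,"ay": 0,"az": 0,"hand": -1},
    {"x": -0.0009,"y": 0.004,"z": 0,"ax": 0,"ay": 0,"az": 0,"hand": -1},
    {"x": -0.0009,"y": 0.004,"z": 0,"ax": 0,"ay": 0,"az": 0,"hand": -1}
  ]
}}

```text
time_s: 8.1
eef_pos: [630.7, 81.1, 184.9]
ee_rot: [0.556, 0.44, 0.548, -0.444]
force: [2.3, -26.4, 2.6]
grip_width: 0.199
```

Run:
```python
from h import *
import pickle
from scipy.spatial.transform import Rotation as Ro
s=ctrl.sense();q=s['ee_rot'];R=Ro.from_quat([q[1],q[2],q[3],q[0]]).as_matrix()
print(s['time_s'],s['joints'],s['eef_pos'],s['force'],s['wrist_torque'],'toolx',R[:,0])
for n in('scene','top','wrist'):
    cv2.imwrite(f'pics/{n}4.png',viewer.capture(n))
w=viewer.camera_info('wrist');pickle.dump((s,w),open('w4.pkl','wb'))
# where should the top rim of funnel be (top cam) if home
T=viewer.camera_info('top');print('mouth expected px',proj(T,[652,-17,206]))
im=cv2.imread('pics/top4.png');g=cv2.cvtColor(im,cv2.COLOR_BGR2GRAY)
cv2.imwrite('pics/v4.png',np.vstack([cv2.resize(im[110:230,230:390],None,fx=2.5,fy=2.5,interpolation=cv2.INTER_CUBIC),cv2.resize(cv2.imread('pics/scene4.png')[210:330,250:410],None,fx=2.5,fy=2.5,interpolation=cv2.INTER_CUBIC)]))
cv2.imwrite('pics/v4.png',np.hstack([cv2.imread('pics/v4.png'),cv2.resize(cv2.imread('pics/wrist4.png')[0:400,220:460],(360,600))]))
```

```text
8.1 [-0.05148035  0.59263622  1.19905057 -0.01156149  1.34498087 -0.26898469] [630.7129659   81.07577915 184.93011637] [  2.26338394 -26.43688417   2.64093468] [-4.97383569 -0.2750518   0.51819867] toolx [ 0.0043529  -0.01150694 -0.99992432]
mouth expected px [328.92709143 165.5401875 ]
```

View pics/v4.png

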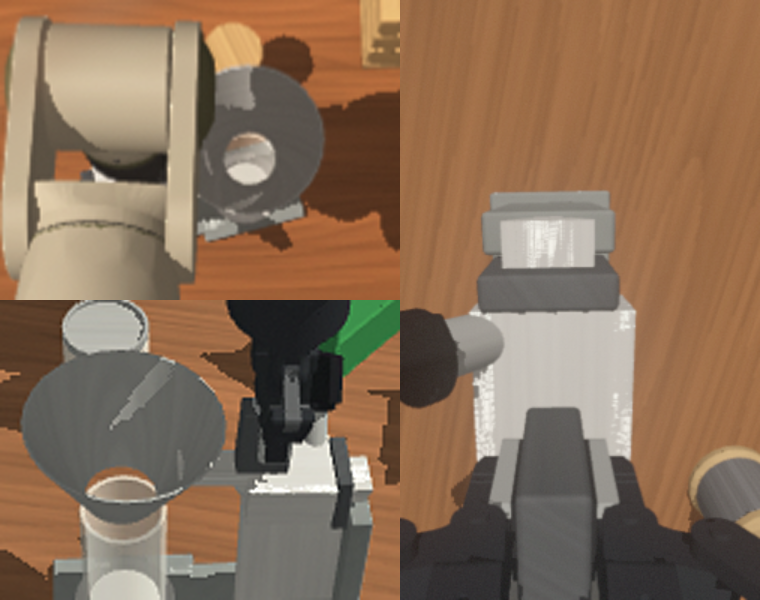

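The block sits flush against the dark stop plate in both the scene and wrist views, and the 26 N reaction confirms it. Next: ease off the push, open, and lift away.

{"fn": "carry_out", "kwargs": {
  "targets": [
    {"x": 0.0007,"y": -0.003,"z": 0,"ax": 0,"ay": 0,"az": 0,"hand": -1},
    {"x": 0.0014,"y": -0.006,"z": 0,"ax": 0,"ay": 0,"az": 0,"hand": -1},
    {"x": 0.0014,"y": -0.006,"z": 0,"ax": 0,"ay": 0,"az": 0,"hand": -1}
  ]
}}

```text
time_s: 8.62
eef_pos: [630.9, 80.3, 183.5]
ee_rot: [0.553, 0.441, 0.552, -0.442]
force: [0.8, -7.2, -1.1]
grip_width: 0.2
```

{"fn": "carry_out", "kwargs": {
  "targets": [
    {"x": 0,"y": 0,"z": 0,"ax": 0,"ay": 0,"az": 0,"hand": 0.6},
    {"x": 0,"y": 0,"z": 0,"ax": 0,"ay": 0,"az": 0,"hand": 0.6},
    {"x": 0,"y": 0,"z": 0,"ax": 0,"ay": 0,"az": 0,"hand": 0.6},
    {"x": 0,"y": 0,"z": 0,"ax": 0,"ay": 0,"az": 0,"hand": 0.6}
  ]
}}

```text
time_s: 9.12
eef_pos: [630.6, 81.6, 183.2]
ee_rot: [0.552, 0.442, 0.552, -0.441]
force: [0.4, -0.4, -0.2]
grip_width: 0.8
```

{"fn": "carry_out", "kwargs": {
  "targets": [
    {"x": 0,"y": 0,"z": 0.03,"ax": 0,"ay": 0,"az": 0,"hand": 0.6},
    {"x": 0,"y": 0,"z": 0.08,"ax": 0,"ay": 0,"az": 0,"hand": 0.6},
    {"x": 0,"y": 0,"z": 0.12,"ax": 0,"ay": 0,"az": 0,"hand": 0.6},
    {"x": 0,"y": 0,"z": 0.12,"ax": 0,"ay": 0,"az": 0,"hand": 0.6},
    {"x": 0,"y": 0,"z": 0.12,"ax": 0,"ay": 0,"az": 0,"hand": 0.6}
  ]
}}

```text
time_s: 9.75
eef_pos: [630.3, 81.4, 302.1]
ee_rot: [0.552, 0.441, 0.553, -0.442]
force: [0.0, 1.1, -0.5]
grip_width: 0.804
```

```bash
cat > g.py <<'E'
from h import *
from scipy.spatial.transform import Rotation as Ro
def cur():
    s=ctrl.sense();q=s['ee_rot'];return s,Ro.from_quat([q[1],q[2],q[3],q[0]])
th=np.radians(102.75);yd=np.array([np.cos(th),np.sin(th),0]);zd=np.array([0,0,1.]);xd=np.cross(yd,zd)
def goto(P,x,y):
    "shift(m) and rotvec from the measured pose to TCP P, tool x, y axes"
    s,R=cur();M=Ro.from_matrix(np.array([x,y,np.cross(x,y)]).T)
    print('shift',np.round((P-s['eef_pos'])/1000,4),'rot',np.round((M*R.inv()).as_rotvec(),3))
def mean(mask): v,u=np.nonzero(mask); return u.mean(),v.mean(),len(u)
E
python3 - <<'E'
from g import *
np.set_printoptions(precision=3,suppress=True)
s,R=cur();print(s['time_s'],s['eef_pos'],s['joints'],s['grip_width'])
w=viewer.camera_info('wrist');im=viewer.capture('wrist');cv2.imwrite('pics/w5.png',im)
cv2.imwrite('pics/top5.png',viewer.capture('top'))
# predicted home carriage: stand origin from rail measurement
O=np.array([652.5,-17,0])
H=O+115*yd+130*zd;print('home',H)
for n,p in(('blk front L',(-26,30,34)),('blk front R',(26,30,34)),('blk back R',(26,-30,34)),('fintop',(0,-20,92)),('knob',(-54,20,73))):
    X=H+p[0]*xd+p[1]*yd+p[2]*zd;print(n,X,proj(w,X))
cv2.imwrite('pics/v5.png',cv2.resize(im,(800,600)))
E
```

```text
9.75 [630.324  81.421 302.089] [-0.056  0.542  0.981  0.     1.62  -0.278] 0.803974603347322
home [627.12   95.164 130.   ]
blk front L [595.14  118.687 164.   ] [289.587 176.148]
blk front R [645.858 130.163 164.   ] [355.218 176.106]
blk back R [659.1    71.642 164.   ] [353.296 247.87 ]
fintop [631.534  75.658 222.   ] [322.247 261.361]
knob [570.037 102.754 203.   ] [244.717 197.808]
```

View pics/v5.png

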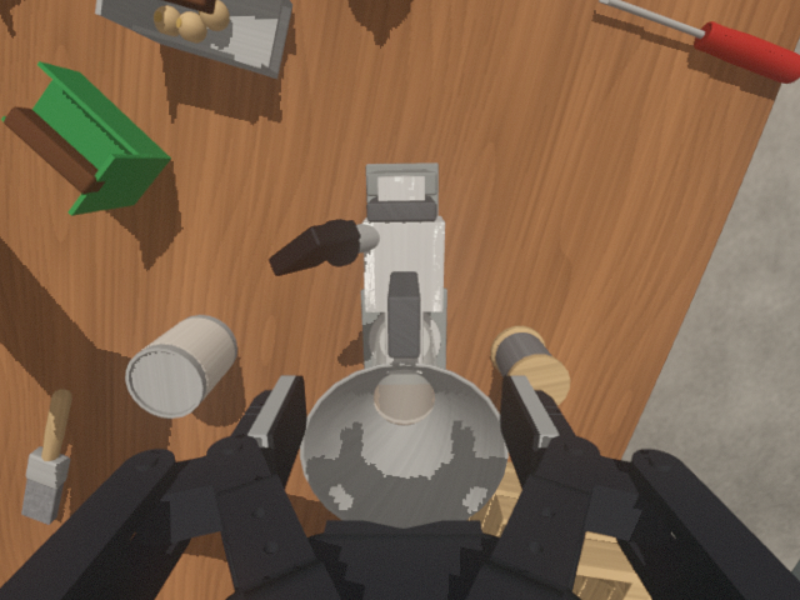

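The block front corners are at (363,220) and (444,220) in the 800-scale picture. They match the predicted home position within a pixel, and the predicted knob grip falls on the wing. Next: compute the knob approach.

Run:
```python
from g import *
c,sn=np.cos(np.radians(35)),np.sin(np.radians(35))
K=np.array([570.,102.8,203]);a=c*zd-sn*xd
jaw=Ro.from_rotvec(0.55*a).apply(yd)
goto(K+55*a,-a,-jaw)
print('a',a,'jaw',jaw,'descend',-70*a/1000,'turn rv total -1.2:',-1.2*a)
```

```text
shift [-0.091   0.0144 -0.0536] rot [ 0.425 -0.476 -0.988]
a [-0.55943337 -0.12658685  0.81915204] jaw [-0.60575285  0.73700936 -0.29980108] descend [ 0.03916034  0.00886108 -0.05734064] turn rv total -1.2: [ 0.67132005  0.15190422 -0.98298245]
```

{"fn": "carry_out", "kwargs": {
  "targets": [
    {"x": -0.02,"y": 0.002,"z": 0.02,"ax": 0.061,"ay": -0.068,"az": -0.141,"hand": 0.2},
    {"x": -0.045,"y": 0.005,"z": 0.02,"ax": 0.121,"ay": -0.136,"az": -0.282,"hand": 0.2},
    {"x": -0.07,"y": 0.01,"z": 0.02,"ax": 0.182,"ay": -0.204,"az": -0.423,"hand": 0.2},
    {"x": -0.091,"y": 0.0144,"z": 0.01,"ax": 0.243,"ay": -0.272,"az": -0.565,"hand": 0.2},
    {"x": -0.091,"y": 0.0144,"z": -0.01,"ax": 0.304,"ay": -0.34,"az": -0.706,"hand": 0.2}
  ]
}}

```text
time_s: 10.48
eef_pos: [538.5, 95.9, 293.0]
ee_rot: [0.378, 0.749, 0.325, -0.437]
force: [0.3, 0.5, 0.1]
grip_width: 0.604
```

{"fn": "carry_out", "kwargs": {
  "targets": [
    {"x": 0,"y": 0,"z": -0.02,"ax": 0.061,"ay": -0.068,"az": -0.141,"hand": 0.2},
    {"x": 0,"y": 0,"z": -0.0436,"ax": 0.121,"ay": -0.136,"az": -0.282,"hand": 0.2},
    {"x": 0,"y": 0,"z": -0.0436,"ax": 0.121,"ay": -0.136,"az": -0.282,"hand": 0.2},
    {"x": 0,"y": 0,"z": -0.0436,"ax": 0.121,"ay": -0.136,"az": -0.282,"hand": 0.2}
  ]
}}

```text
time_s: 10.98
eef_pos: [540.2, 95.7, 250.6]
ee_rot: [0.29, 0.834, 0.219, -0.414]
force: [0.3, -1.5, -0.2]
grip_width: 0.597
```

Run:
```python
from g import *
np.set_printoptions(precision=3,suppress=True)
c,sn=np.cos(np.radians(35)),np.sin(np.radians(35))
K=np.array([570.,102.8,203]);a=c*zd-sn*xd
jaw=Ro.from_rotvec(0.55*a).apply(yd)
s,_=cur();print(s['joints'],s['time_s'],s['grip_width'],s['force'])
goto(K+55*a,-a,-jaw);goto(K-15*a,-a,-jaw)
w=viewer.camera_info('wrist');im=viewer.capture('wrist');cv2.imwrite('pics/w6.png',im)
# wing: black pixels near the knob's projected place
p=proj(w,K+12*a);print('pred wing top',p)
g=im.max(axis=2);m=(g<45).astype(np.uint8);m[:, :]=m
x0,y0=int(p[0])-70,int(p[1])-70;sub=m[max(y0,0):y0+140,max(x0,0):x0+140]
n,l,st,ce=cv2.connectedComponentsWithStats(sub)
for i in range(1,n):
    if st[i,4]>150: print(st[i],ce[i]+[max(x0,0),max(y0,0)])
# expected directions of wing for q=0,.1,.2
for q in(0,.1,.2):
    d=Ro.from_rotvec((.65-q)*a).apply(np.cross(yd,a)); A,B=proj(w,K+12*a-22*d),proj(w,K+12*a+22*d);print(q,A,B)
```

```text
[-0.134  0.065  1.875  0.335  0.647  0.451] 10.975 0.5974976431481588 [ 0.269 -1.452 -0.196]
shift [-0.001  0.    -0.003] rot [ 0.003  0.002 -0.001]
shift [ 0.038  0.009 -0.06 ] rot [ 0.003  0.002 -0.001]
pred wing top [320.548 276.   ]
0 [324.191 309.775] [316.649 239.811]
0.1 [320.511 309.933] [320.588 239.63 ]
0.2 [316.832 309.764] [324.527 239.825]
```

Run:
```python
import cv2
im=cv2.imread('pics/w6.png');g=im.max(axis=2)
for v in range(225,325,8): print(v,*g[v,284:360:2])
```

```text
225 139 139 141 130 93 70 75 89 86 92 98 98 100 98 98 97 72 95 105 113 133 130 131 169 189 192 192 191 194 194 195 194 193 193 193 194 194 193
233 142 127 98 87 86 73 71 65 69 69 69 67 69 70 130 97 61 63 60 59 62 59 62 62 65 191 193 192 193 191 193 193 191 190 191 192 193 194
241 112 114 106 73 68 68 66 67 65 86 143 118 54 59 62 58 63 64 61 61 61 60 64 60 64 55 55 95 191 193 193 191 189 193 193 191 192 182
249 112 112 113 113 112 114 113 111 114 106 57 57 58 57 54 57 57 59 61 58 61 60 60 61 56 53 52 56 52 134 204 217 211 192 193 192 189 190
257 96 89 100 110 113 114 113 115 113 76 57 58 59 57 52 54 54 58 56 59 59 55 55 58 56 52 55 54 54 54 113 123 157 195 195 204 207 203
265 91 95 93 92 95 92 92 91 92 95 95 55 55 54 54 55 55 59 56 57 61 57 59 58 57 50 53 53 72 115 116 113 116 112 113 114 113 125
273 138 94 92 93 92 90 90 90 92 95 94 91 92 92 85 56 52 55 53 55 54 55 56 56 55 107 96 92 91 91 93 100 114 115 116 111 111 113
281 147 144 147 147 148 148 149 109 92 92 89 91 89 91 79 52 55 55 56 54 57 57 53 55 58 93 94 92 91 91 92 91 91 95 91 95 96 94
289 153 156 152 140 127 111 129 144 148 148 149 146 147 148 109 54 54 52 55 53 54 55 56 53 69 91 93 93 94 90 91 94 94 91 89 94 94 91
297 154 151 142 145 151 156 152 150 150 150 145 135 107 121 103 55 54 56 54 50 59 58 54 50 80 112 109 92 91 93 92 91 92 95 92 92 95 99
305 156 153 153 157 154 149 146 142 149 152 152 146 146 147 104 53 58 58 55 54 52 52 58 52 122 148 148 145 146 160 126 91 94 92 93 93 94 103
313 151 160 163 160 158 151 152 152 152 150 147 148 151 150 152 147 142 143 142 148 152 153 152 146 145 136 144 146 145 146 163 162 167 171 163 168 149 96
321 160 154 150 149 153 159 161 159 157 152 149 150 152 148 146 151 151 151 152 149 144 143 142 143 151 115 104 129 143 144 144 144 145 144 146 142 144 144
```

The profile shows the wing at u 313–332 with vertical edges. It is aligned with the jaws to about 1 mm and its joint is near 0.1. Next: descend and grip.

{"fn": "carry_out", "kwargs": {
  "targets": [
    {"x": 0.013,"y": 0.003,"z": -0.02,"ax": 0,"ay": 0,"az": 0,"hand": 0.2},
    {"x": 0.026,"y": 0.0055,"z": -0.04,"ax": 0,"ay": 0,"az": 0,"hand": 0.2},
    {"x": 0.039,"y": 0.008,"z": -0.059,"ax": 0,"ay": 0,"az": 0,"hand": 0.2},
    {"x": 0.039,"y": 0.008,"z": -0.059,"ax": 0,"ay": 0,"az": 0,"hand": 0.2}
  ]
}}

```text
time_s: 11.52
eef_pos: [579.1, 103.8, 190.0]
ee_rot: [0.29, 0.834, 0.219, -0.415]
force: [-0.6, 0.2, 0.2]
grip_width: 0.595
```

{"fn": "carry_out", "kwargs": {
  "targets": [
    {"x": 0,"y": 0,"z": 0,"ax": 0,"ay": 0,"az": 0,"hand": -1},
    {"x": 0,"y": 0,"z": 0,"ax": 0,"ay": 0,"az": 0,"hand": -1},
    {"x": 0,"y": 0,"z": 0,"ax": 0,"ay": 0,"az": 0,"hand": -1},
    {"x": 0,"y": 0,"z": 0,"ax": 0,"ay": 0,"az": 0,"hand": -1},
    {"x": 0,"y": 0,"z": 0,"ax": 0,"ay": 0,"az": 0,"hand": -1}
  ],
  "grip_force": 25
}}

```text
time_s: 12.15
eef_pos: [578.9, 103.6, 191.9]
ee_rot: [0.29, 0.835, 0.218, -0.414]
force: [-3.7, -2.1, 5.8]
grip_width: 0.136
```

Run:
```python
from g import *
c,sn=np.cos(np.radians(35)),np.sin(np.radians(35))
K=np.array([570.,102.8,203]);a=c*zd-sn*xd
s,R=cur();print(s['force'],s['wrist_torque'],s['grip_width'],s['joints'])
y=R.as_matrix()[:,1]; print('tool axis dot',R.as_matrix()[:,0]@-a,'TCP rel K',s['eef_pos']-K)
goto(K-15*a,-a,-Ro.from_rotvec(.55*a).apply(yd))
```

```text
[-3.66431353 -2.065416    5.8378065 ] [-0.20699526  0.24944626 -0.12554892] 0.13597326543613675 [-0.10302726  0.22527687  1.85696254  0.3864399   0.5014066   0.40863831]
tool axis dot 0.9999902986689306 TCP rel K [  8.90424842   0.76114562 -11.14136787]
shift [-0.0005  0.0011 -0.0011] rot [0.002 0.004 0.002]
```

{"fn": "carry_out", "kwargs": {
  "targets": [
    {"x": -0.001,"y": 0,"z": 0.0016,"ax": 0,"ay": 0,"az": 0,"hand": -1},
    {"x": -0.001,"y": 0,"z": 0.0016,"ax": 0.095,"ay": 0.0215,"az": -0.139,"hand": -1},
    {"x": -0.001,"y": 0,"z": 0.0016,"ax": 0.19,"ay": 0.043,"az": -0.279,"hand": -1},
    {"x": -0.001,"y": 0,"z": 0.0016,"ax": 0.285,"ay": 0.0646,"az": -0.418,"hand": -1},
    {"x": -0.001,"y": 0,"z": 0.0016,"ax": 0.38,"ay": 0.086,"az": -0.557,"hand": -1}
  ]
}}

```text
time_s: 12.78
eef_pos: [577.6, 103.3, 192.3]
ee_rot: [-0.007, 0.883, 0.066, -0.465]
force: [-0.7, -3.7, 0.3]
grip_width: 0.137
```

{"fn": "carry_out", "kwargs": {
  "targets": [
    {"x": 0,"y": 0,"z": 0,"ax": 0.095,"ay": 0.0215,"az": -0.139,"hand": -1},
    {"x": 0,"y": 0,"z": 0,"ax": 0.19,"ay": 0.043,"az": -0.279,"hand": -1},
    {"x": 0,"y": 0,"z": 0,"ax": 0.28,"ay": 0.063,"az": -0.41,"hand": -1},
    {"x": 0,"y": 0,"z": 0,"ax": 0.28,"ay": 0.063,"az": -0.41,"hand": -1}
  ]
}}

```text
time_s: 13.28
eef_pos: [577.6, 103.1, 192.2]
ee_rot: [-0.224, 0.854, -0.051, -0.467]
force: [-0.6, -5.3, 1.0]
grip_width: 0.134
```

Run:
```python
from g import *
c,sn=np.cos(np.radians(35)),np.sin(np.radians(35))
K=np.array([570.,102.8,203]);a=c*zd-sn*xd
s,R=cur();print(s['force'],s['wrist_torque'],s['grip_width'],s['joints'],s['time_s'],s['eef_pos'])
y=-R.as_matrix()[:,1]; x0=np.cross(a,yd)
print('jaw angle about a from yd',np.arctan2(y@x0,y@yd),'torque about a',s['wrist_torque']@a)
```

```text
[-0.59804667 -5.34370018  1.02588646] [-0.90276544  0.33848984 -0.65965307] 0.13442720225165922 [-0.10368882  0.22298896  1.85663923  0.37990719  0.50800842  1.5964565 ] 13.275 [577.59553772 103.12396264 192.24188295]
jaw angle about a from yd -0.6318366345057199 torque about a -0.07816740859763566
```

{"fn": "carry_out", "kwargs": {
  "targets": [
    {"x": 0,"y": 0,"z": 0,"ax": 0.028,"ay": 0.006,"az": -0.041,"hand": -1},
    {"x": 0,"y": 0,"z": 0,"ax": 0.028,"ay": 0.006,"az": -0.041,"hand": -1}
  ]
}}

```text
time_s: 13.52
eef_pos: [577.6, 103.2, 192.3]
ee_rot: [-0.245, 0.848, -0.061, -0.466]
force: [-0.6, -6.4, 0.4]
grip_width: 0.136
```

{"fn": "carry_out", "kwargs": {
  "targets": [
    {"x": 0,"y": 0,"z": 0,"ax": 0.028,"ay": 0.006,"az": -0.041,"hand": 0},
    {"x": 0,"y": 0,"z": 0,"ax": 0.028,"ay": 0.006,"az": -0.041,"hand": 0},
    {"x": -0.011,"y": -0.003,"z": 0.016,"ax": 0.028,"ay": 0.006,"az": -0.041,"hand": 0},
    {"x": -0.03,"y": -0.007,"z": 0.044,"ax": 0.028,"ay": 0.006,"az": -0.041,"hand": 0},
    {"x": -0.05,"y": -0.012,"z": 0.08,"ax": 0.028,"ay": 0.006,"az": -0.041,"hand": 0}
  ]
}}

```text
time_s: 14.15
eef_pos: [526.6, 91.9, 272.4]
ee_rot: [-0.266, 0.841, -0.072, -0.465]
force: [0.9, -0.1, 0.4]
grip_width: 0.503
```

Run:
```python
from g import *
np.set_printoptions(precision=3,suppress=True)
s,R=cur();print(s['time_s'],s['joints'],s['eef_pos'],R.as_matrix())
im=viewer.capture('top');cv2.imwrite('pics/top7.png',im);sc=viewer.capture('scene');cv2.imwrite('pics/scene7.png',sc)
T=viewer.camera_info('top');S=viewer.camera_info('scene')
# scoop: handle brown mask near expected place
hsv=cv2.cvtColor(im,cv2.COLOR_BGR2HSV);r=(slice(240,300),slice(208,250))
print(im[270:272,222:232].tolist(), im[285,215:245:3].tolist())
goto(np.array([430,240,200]),np.array([0,0,-1.]),np.array([.05,.9987,0]))
```

```text
14.15 [-0.149  0.01   1.87   0.321  0.712  1.743] [526.565  91.932 272.358] [[ 0.557 -0.369 -0.744]
 [ 0.125 -0.848  0.514]
 [-0.821 -0.38  -0.427]]
[[[39, 62, 109], [39, 62, 109], [39, 61, 108], [38, 61, 108], [39, 60, 106], [33, 49, 85], [26, 38, 60], [54, 84, 118], [101, 157, 205], [87, 137, 180]], [[39, 62, 110], [39, 62, 109], [40, 61, 108], [39, 61, 108], [39, 60, 105], [31, 46, 80], [26, 40, 62], [57, 91, 127], [103, 161, 209], [90, 141, 186]]] [[174, 183, 191], [74, 79, 88], [40, 60, 107], [39, 61, 107], [26, 36, 58], [99, 122, 146], [115, 178, 228], [73, 116, 154], [97, 103, 110], [73, 79, 87]]
shift [-0.098  0.148 -0.076] rot [ 0.758  0.361 -2.574]
```

Run:
```python
from g import *
goto(np.array([415,239,190]),np.array([0,0,-1.]),np.array([-.07,-.9975,0]))
```

```text
shift [-0.1126  0.1473 -0.0861] rot [-0.261  0.563  0.422]
```

{"fn": "carry_out", "kwargs": {
  "targets": [
    {"x": -0.0226,"y": 0.0295,"z": 0,"ax": -0.052,"ay": 0.113,"az": 0.084,"hand": 0.3},
    {"x": -0.045,"y": 0.059,"z": -0.01,"ax": -0.104,"ay": 0.225,"az": 0.169,"hand": 0.3},
    {"x": -0.0676,"y": 0.0885,"z": -0.03,"ax": -0.157,"ay": 0.338,"az": 0.253,"hand": 0.3},
    {"x": -0.09,"y": 0.118,"z": -0.055,"ax": -0.209,"ay": 0.45,"az": 0.338,"hand": 0.3},
    {"x": -0.1126,"y": 0.1473,"z": -0.0861,"ax": -0.261,"ay": 0.563,"az": 0.422,"hand": 0.3}
  ]
}}

```text
time_s: 14.88
eef_pos: [414.4, 240.2, 185.2]
ee_rot: [0.023, -0.704, 0.026, 0.71]
force: [-0.4, -0.6, -0.4]
grip_width: 0.652
```

{"fn": "carry_out", "kwargs": {
  "targets": [
    {"x": 0,"y": 0,"z": 0,"ax": 0,"ay": 0,"az": 0,"hand": 0.3},
    {"x": 0,"y": 0,"z": 0,"ax": 0,"ay": 0,"az": 0,"hand": 0.3}
  ]
}}

```text
time_s: 15.12
eef_pos: [415.3, 239.0, 186.0]
ee_rot: [0.025, -0.705, 0.026, 0.709]
force: [-0.0, 0.8, -0.6]
grip_width: 0.65
```

Run:
```python
from g import *
np.set_printoptions(precision=3,suppress=True)
s,R=cur();print(s['time_s'],s['joints'],s['eef_pos'],'tooly',R.as_matrix()[:,1])
w=viewer.camera_info('wrist');im=viewer.capture('wrist');cv2.imwrite('pics/w8.png',im)
print([proj(w,p) for p in([417,239,95],[393.6+55.6,238,95],[370,241,95])])
hsv=cv2.cvtColor(im,cv2.COLOR_BGR2HSV)
p=proj(w,[410,239,95]).astype(int);print(p,im[p[1],p[0]],hsv[p[1],p[0]])
for v in range(p[1]-60,p[1]+70,12): print(v,*[f"{a}" for a in im[v,p[0]-60:p[0]+60:4,2]])
```

```text
15.125 [ 0.277  0.258  1.695 -0.001  1.195  1.921] [415.258 239.023 186.029] tooly [-0.072 -0.997  0.002]
[array([322.887, 243.576]), array([320.899, 198.064]), array([324.783, 303.703])]
[323 252] [ 62  84 125] [ 10 129 125]
192 195 194 194 192 196 123 126 123 125 125 129 90 84 83 84 82 81 128 125 122 189 195 118 127 117 119 118 119 123 123
204 193 193 192 194 194 153 120 125 130 125 125 131 131 130 127 128 111 140 125 126 193 194 115 125 122 124 121 121 118 119
216 189 187 188 187 195 182 117 125 142 145 166 132 131 128 130 128 111 190 174 150 139 121 111 124 112 110 111 110 113 113
228 173 174 174 175 185 186 114 142 144 231 215 128 129 127 129 126 112 232 218 198 172 132 112 126 117 116 116 118 119 117
240 118 116 123 180 183 194 113 118 141 144 143 127 130 128 128 125 113 186 172 143 139 123 115 124 114 113 114 113 116 117
252 112 111 107 110 122 192 112 124 143 142 175 129 125 129 125 125 113 141 135 143 145 120 118 125 116 179 181 182 180 180
264 114 118 118 117 116 191 111 114 118 116 117 128 126 129 125 127 110 116 117 115 118 118 116 135 180 182 182 182 185 185
276 116 112 117 177 173 115 112 116 116 118 117 127 126 127 125 123 115 118 120 118 120 121 119 118 186 186 185 187 187 188
288 182 183 185 187 114 112 116 118 114 118 117 128 124 125 126 125 113 119 119 121 120 121 122 120 143 175 176 179 183 184
300 181 168 168 168 166 168 168 168 168 170 169 172 162 161 163 165 172 174 175 174 177 176 175 175 175 175 175 174 174 171
312 170 167 169 169 154 160 171 170 171 173 173 173 172 172 171 171 174 173 174 175 176 177 178 178 176 177 176 177 175 174
```

Run:
```python
from g import *
np.set_printoptions(precision=2,suppress=True)
w=viewer.camera_info('wrist');im=cv2.imread('pics/w8.png')
for v in (205,250,290): print(v,im[v,300:332].tolist())
print(im[190:204,316,2],im[288:304,316,2])
for v in(205,290): print(cast(w,(305,v),95),cast(w,(327,v),95))
# scoop walls: nose corners in wrist
```

```text
205 [[113, 119, 126], [115, 122, 127], [116, 121, 127], [108, 115, 124], [86, 100, 126], [69, 93, 132], [68, 92, 134], [71, 92, 133], [68, 90, 132], [68, 91, 131], [71, 93, 134], [67, 91, 132], [71, 93, 133], [67, 89, 131], [68, 90, 130], [68, 93, 130], [68, 90, 128], [68, 89, 128], [65, 88, 127], [67, 90, 128], [69, 92, 129], [66, 91, 129], [67, 91, 128], [69, 92, 131], [66, 90, 128], [67, 89, 129], [62, 84, 122], [63, 80, 113], [57, 73, 99], [55, 70, 91], [70, 91, 115], [92, 119, 140]]
250 [[89, 122, 148], [87, 122, 147], [92, 123, 149], [89, 122, 147], [90, 124, 152], [91, 124, 159], [65, 89, 131], [62, 85, 128], [66, 89, 129], [62, 88, 128], [61, 85, 126], [64, 88, 127], [66, 88, 127], [63, 87, 127], [62, 83, 127], [63, 87, 127], [67, 89, 129], [62, 85, 126], [64, 88, 127], [62, 85, 124], [64, 86, 126], [63, 87, 127], [61, 84, 125], [61, 84, 125], [62, 85, 126], [60, 82, 124], [60, 83, 121], [54, 77, 110], [54, 70, 102], [54, 74, 102], [74, 105, 133], [95, 130, 157]]
290 [[106, 112, 119], [102, 109, 115], [104, 111, 117], [103, 110, 116], [104, 110, 115], [96, 103, 113], [70, 86, 118], [57, 82, 126], [60, 85, 126], [59, 81, 124], [59, 80, 122], [56, 82, 122], [61, 86, 125], [63, 85, 126], [60, 87, 126], [59, 85, 125], [60, 86, 128], [57, 84, 125], [60, 86, 126], [59, 85, 125], [61, 84, 124], [59, 82, 124], [58, 84, 123], [60, 86, 126], [58, 84, 126], [62, 83, 125], [60, 86, 123], [53, 75, 113], [52, 72, 105], [58, 73, 97], [84, 93, 105], [108, 114, 120]]
[105  80  84  86  99 113 119 125 127 129 131 130 129 130] [125 128 128 126 127 128 127 127 125 125 127 132 161 174 173 174]
[445.44 248.78  95.  ] [444.33 233.94  95.  ]
[382.34 254.43  95.  ] [381.14 238.35  95.  ]
```

{"fn": "carry_out", "kwargs": {
  "targets": [
    {"x": 0.002,"y": 0.004,"z": -0.05,"ax": 0,"ay": 0,"az": 0,"hand": 0.3},
    {"x": 0.002,"y": 0.004,"z": -0.095,"ax": 0,"ay": 0,"az": 0,"hand": 0.3},
    {"x": 0.002,"y": 0.004,"z": -0.12,"ax": 0,"ay": 0,"az": 0,"hand": 0.3},
    {"x": 0.002,"y": 0.004,"z": -0.12,"ax": 0,"ay": 0,"az": 0,"hand": 0},
    {"x": 0.002,"y": 0.004,"z": -0.12,"ax": 0,"ay": 0,"az": 0,"hand": -0.3}
  ]
}}

```text
time_s: 15.8
eef_pos: [418.0, 242.9, 67.6]
ee_rot: [0.025, -0.705, 0.027, 0.708]
force: [1.0, 0.9, 0.7]
grip_width: 0.352
```

{"fn": "carry_out", "kwargs": {
  "targets": [
    {"x": 0,"y": 0,"z": 0,"ax": 0,"ay": 0,"az": 0,"hand": -1},
    {"x": 0,"y": 0,"z": 0,"ax": 0,"ay": 0,"az": 0,"hand": -1},
    {"x": 0,"y": 0,"z": 0,"ax": 0,"ay": 0,"az": 0,"hand": -1},
    {"x": 0,"y": 0,"z": 0,"ax": 0,"ay": 0,"az": 0,"hand": -1}
  ],
  "grip_force": 90
}}

```text
time_s: 16.3
eef_pos: [417.9, 242.9, 67.7]
ee_rot: [0.025, -0.706, 0.027, 0.708]
force: [-1.2, -3.1, 7.0]
grip_width: 0.191
```

{"fn": "carry_out", "kwargs": {
  "targets": [
    {"x": 0,"y": 0,"z": 0.02,"ax": 0,"ay": 0,"az": 0,"hand": -1},
    {"x": 0,"y": 0,"z": 0.05,"ax": 0,"ay": 0,"az": 0,"hand": -1},
    {"x": 0,"y": 0,"z": 0.09,"ax": 0,"ay": 0,"az": 0,"hand": -1},
    {"x": 0,"y": 0,"z": 0.1,"ax": 0,"ay": 0,"az": 0,"hand": -1},
    {"x": 0,"y": 0,"z": 0.1,"ax": 0,"ay": 0,"az": 0,"hand": -1}
  ]
}}

```text
time_s: 16.92
eef_pos: [416.8, 243.0, 165.9]
ee_rot: [0.025, -0.705, 0.027, 0.709]
force: [0.3, -0.5, -3.3]
grip_width: 0.195
```

Run:
```python
from g import *
np.set_printoptions(precision=3,suppress=True)
s,R=cur();print(s['time_s'],s['joints'],s['eef_pos'],s['force'],s['wrist_torque'],'tool',R.as_matrix().tolist())
w=viewer.camera_info('wrist');im=viewer.capture('wrist');cv2.imwrite('pics/w9.png',im)
cv2.imwrite('pics/scene9.png',viewer.capture('scene'))
hsv=cv2.cvtColor(im,cv2.COLOR_BGR2HSV);m=cv2.inRange(hsv,(10,70,140),(25,200,255))
n,l,st,ce=cv2.connectedComponentsWithStats(m[100:330,220:420])
print([ (ce[i]+[220,100],st[i,4]) for i in range(1,n) if st[i,4]>60])
# scoop nose front wall
nx=np.array([.9976,-.07,0]);P=s['eef_pos']
for d,z in((64,-38),(64,-16)): 
  for k in(-28,28): X=P+nx*d+np.array([.07,.9976,0])*k+np.array([0,0,z]);print(d,z,k,proj(w,X))
```

```text
16.925 [ 0.285  0.288  1.712 -0.001  1.148  1.929] [416.824 243.008 165.864] [ 0.308 -0.529 -3.263] [-0.009 -0.02  -0.039] tool [[-0.0057898558042751656, -0.07286874065977877, -0.9973247335769948], [-0.0023641449019407776, -0.9973376656483645, 0.07288341030683045], [-0.9999804440031057, 0.0027798046206658628, 0.005602169010534777]]
[(array([285.097, 137.964]), np.int32(10387)), (array([322.591, 241.116]), np.int32(303)), (array([401.711, 283.003]), np.int32(2568)), (array([287.535, 280.421]), np.int32(589)), (array([357.95, 281.2 ]), np.int32(665)), (array([241.518, 316.135]), np.int32(1086))]
64 -38 -28 [378.926 159.057]
64 -38 28 [267.429 159.468]
64 -16 -28 [386.722 163.381]
64 -16 28 [260.207 163.849]
```

The scoop is lifted, and the force change fits its weight with all five balls. Next: raise it and carry it slowly to the −y side of the funnel, turning the nose to about 100°.

{"fn": "carry_out", "kwargs": {
  "targets": [
    {"x": 0,"y": 0,"z": 0.025,"ax": 0,"ay": 0,"az": 0.05,"hand": -1},
    {"x": 0,"y": 0,"z": 0.055,"ax": 0,"ay": 0,"az": 0.15,"hand": -1},
    {"x": 0,"y": 0,"z": 0.09,"ax": 0,"ay": 0,"az": 0.25,"hand": -1},
    {"x": 0,"y": 0,"z": 0.12,"ax": 0,"ay": 0,"az": 0.35,"hand": -1},
    {"x": 0,"y": 0,"z": 0.144,"ax": 0,"ay": 0,"az": 0.415,"hand": -1}
  ]
}}

```text
time_s: 17.65
eef_pos: [416.9, 243.0, 309.8]
ee_rot: [-0.123, -0.694, -0.12, 0.699]
force: [-0.5, 0.1, -3.4]
grip_width: 0.192
```

{"fn": "carry_out", "kwargs": {
  "targets": [
    {"x": 0.007,"y": -0.01,"z": 0,"ax": 0,"ay": 0,"az": 0.08,"hand": -1},
    {"x": 0.021,"y": -0.03,"z": 0,"ax": 0,"ay": 0,"az": 0.16,"hand": -1},
    {"x": 0.036,"y": -0.051,"z": 0,"ax": 0,"ay": 0,"az": 0.24,"hand": -1},
    {"x": 0.052,"y": -0.073,"z": 0,"ax": 0,"ay": 0,"az": 0.32,"hand": -1},
    {"x": 0.067,"y": -0.095,"z": 0,"ax": 0,"ay": 0,"az": 0.4,"hand": -1}
  ]
}}

```text
time_s: 18.27
eef_pos: [484.3, 147.3, 308.4]
ee_rot: [-0.259, -0.656, -0.256, 0.661]
force: [-0.9, 0.3, -3.2]
grip_width: 0.195
```

{"fn": "carry_out", "kwargs": {
  "targets": [
    {"x": 0.015,"y": -0.022,"z": 0,"ax": 0,"ay": 0,"az": 0.08,"hand": -1},
    {"x": 0.031,"y": -0.044,"z": 0,"ax": 0,"ay": 0,"az": 0.16,"hand": -1},
    {"x": 0.046,"y": -0.066,"z": 0,"ax": 0,"ay": 0,"az": 0.24,"hand": -1},
    {"x": 0.062,"y": -0.088,"z": 0,"ax": 0,"ay": 0,"az": 0.32,"hand": -1},
    {"x": 0.077,"y": -0.11,"z": 0,"ax": 0,"ay": 0,"az": 0.4,"hand": -1}
  ]
}}

```text
time_s: 18.9
eef_pos: [561.3, 37.3, 308.1]
ee_rot: [-0.384, -0.592, -0.382, 0.596]
force: [0.0, -0.4, -4.0]
grip_width: 0.193
```

{"fn": "carry_out", "kwargs": {
  "targets": [
    {"x": 0.015,"y": -0.022,"z": 0,"ax": 0,"ay": 0,"az": 0.08,"hand": -1},
    {"x": 0.031,"y": -0.044,"z": 0,"ax": 0,"ay": 0,"az": 0.16,"hand": -1},
    {"x": 0.046,"y": -0.066,"z": 0,"ax": 0,"ay": 0,"az": 0.24,"hand": -1},
    {"x": 0.062,"y": -0.088,"z": 0,"ax": 0,"ay": 0,"az": 0.32,"hand": -1},
    {"x": 0.077,"y": -0.11,"z": 0,"ax": 0,"ay": 0,"az": 0.4,"hand": -1}
  ]
}}

```text
time_s: 19.52
eef_pos: [638.4, -72.7, 307.8]
ee_rot: [-0.495, -0.505, -0.492, 0.508]
force: [0.7, -0.4, -3.0]
grip_width: 0.192
```

{"fn": "carry_out", "kwargs": {
  "targets": [
    {"x": 0.015,"y": -0.021,"z": 0,"ax": 0,"ay": 0,"az": 0.07,"hand": -1},
    {"x": 0.027,"y": -0.037,"z": 0,"ax": 0,"ay": 0,"az": 0.14,"hand": -1},
    {"x": 0.034,"y": -0.048,"z": 0,"ax": 0,"ay": 0,"az": 0.2,"hand": -1},
    {"x": 0.034,"y": -0.048,"z": 0,"ax": 0,"ay": 0,"az": 0.2,"hand": -1}
  ]
}}

```text
time_s: 20.02
eef_pos: [672.1, -120.6, 307.5]
ee_rot: [0.542, 0.455, 0.54, -0.457]
force: [-0.0, 1.1, -3.1]
grip_width: 0.19
```

Run:
```python
from g import *
np.set_printoptions(precision=3,suppress=True)
s,R=cur();print(s['time_s'],s['joints'],s['eef_pos'],s['force'],'tool\n',R.as_matrix())
w=viewer.camera_info('wrist');im=viewer.capture('wrist');cv2.imwrite('pics/w10.png',im)
n=-R.as_matrix()[:,2];n[2]=0;n/=np.linalg.norm(n);ys=np.cross(zd,n);print('n',n,'ys',ys)
O=np.array([652.5,-17,0]);N=O-22*yd+232*zd
for t in (0,15,25,35,40,45,50,60):
    r=np.radians(t);P=N+n*(-65.5*np.cos(r)+39.7*np.sin(r))+zd*(65.5*np.sin(r)+39.7*np.cos(r))
    print(t,'shift',np.round((P-s['eef_pos'])/1000,4),'rot',np.round(ys*r,3))
```

```text
20.025 [-0.347  0.673  0.755 -0.004  1.712 -0.518] [ 672.068 -120.619  307.471] [-0.018  1.079 -3.073] tool
 [[ 0.     0.986  0.169]
 [-0.004  0.169 -0.986]
 [-1.    -0.     0.004]]
n [-0.169  0.986  0.   ] ys [-0.986 -0.169  0.   ]
0 shift [-0.004  0.018 -0.036] rot [-0. -0.  0.]
15 shift [-0.006  0.03  -0.02 ] rot [-0.258 -0.044  0.   ]
25 shift [-0.007  0.04  -0.012] rot [-0.43  -0.074  0.   ]
35 shift [-0.009  0.052 -0.005] rot [-0.602 -0.103  0.   ]
40 shift [-0.011  0.058 -0.003] rot [-0.688 -0.118  0.   ]
45 shift [-0.012  0.064 -0.001] rot [-0.774 -0.133  0.   ]
50 shift [-0.013  0.071  0.   ] rot [-0.86  -0.147  0.   ]
60 shift [-0.015  0.084  0.001] rot [-1.032 -0.177  0.   ]
```

{"fn": "carry_out", "kwargs": {
  "targets": [
    {"x": -0.0045,"y": 0.022,"z": -0.03,"ax": -0.086,"ay": -0.015,"az": 0,"hand": -1},
    {"x": -0.005,"y": 0.026,"z": -0.0255,"ax": -0.172,"ay": -0.029,"az": 0,"hand": -1},
    {"x": -0.006,"y": 0.03,"z": -0.02,"ax": -0.258,"ay": -0.044,"az": 0,"hand": -1},
    {"x": -0.0065,"y": 0.035,"z": -0.016,"ax": -0.344,"ay": -0.059,"az": 0,"hand": -1},
    {"x": -0.007,"y": 0.04,"z": -0.012,"ax": -0.43,"ay": -0.074,"az": 0,"hand": -1}
  ]
}}

```text
time_s: 20.7
eef_pos: [664.5, -78.8, 297.8]
ee_rot: [0.648, 0.345, 0.408, -0.544]
force: [-0.3, -0.8, -3.0]
grip_width: 0.194
```

{"fn": "carry_out", "kwargs": {
  "targets": [
    {"x": -0.0005,"y": 0.003,"z": 0.002,"ax": -0.043,"ay": -0.0075,"az": 0,"hand": -1},
    {"x": -0.001,"y": 0.006,"z": 0.0035,"ax": -0.086,"ay": -0.015,"az": 0,"hand": -1},
    {"x": -0.0015,"y": 0.009,"z": 0.005,"ax": -0.129,"ay": -0.022,"az": 0,"hand": -1},
    {"x": -0.002,"y": 0.012,"z": 0.007,"ax": -0.172,"ay": -0.029,"az": 0,"hand": -1},
    {"x": -0.002,"y": 0.012,"z": 0.007,"ax": -0.172,"ay": -0.029,"az": 0,"hand": -1}
  ]
}}

```text
time_s: 21.32
eef_pos: [662.6, -66.6, 304.5]
ee_rot: [0.68, 0.296, 0.352, -0.571]
force: [0.4, -0.7, -2.1]
grip_width: 0.2
```

{"fn": "carry_out", "kwargs": {
  "targets": [
    {"x": -0.001,"y": 0.003,"z": 0.001,"ax": -0.043,"ay": -0.0075,"az": 0,"hand": -1},
    {"x": -0.002,"y": 0.006,"z": 0.002,"ax": -0.086,"ay": -0.015,"az": 0,"hand": -1},
    {"x": -0.002,"y": 0.006,"z": 0.002,"ax": -0.086,"ay": -0.015,"az": 0,"hand": -1},
    {"x": -0.0025,"y": 0.009,"z": 0.003,"ax": -0.129,"ay": -0.022,"az": 0,"hand": -1},
    {"x": -0.003,"y": 0.012,"z": 0.004,"ax": -0.172,"ay": -0.029,"az": 0,"hand": -1}
  ]
}}

```text
time_s: 21.95
eef_pos: [659.9, -56.3, 309.1]
ee_rot: [0.708, 0.245, 0.291, -0.595]
force: [0.3, -0.1, -3.1]
grip_width: 0.19
```

{"fn": "carry_out", "kwargs": {
  "targets": [
    {"x": -0.0005,"y": 0.0035,"z": 0.0005,"ax": -0.043,"ay": -0.0075,"az": 0,"hand": -1},
    {"x": -0.001,"y": 0.007,"z": 0.001,"ax": -0.086,"ay": -0.015,"az": 0,"hand": -1},
    {"x": -0.0015,"y": 0.01,"z": 0.001,"ax": -0.129,"ay": -0.022,"az": 0,"hand": -1},
    {"x": -0.002,"y": 0.0135,"z": 0.0015,"ax": -0.172,"ay": -0.03,"az": 0,"hand": -1},
    {"x": -0.002,"y": 0.0135,"z": 0.0015,"ax": -0.172,"ay": -0.03,"az": 0,"hand": -1}
  ]
}}

```text
time_s: 22.58
eef_pos: [657.9, -42.3, 309.9]
ee_rot: [0.73, 0.192, 0.229, -0.614]
force: [0.4, 0.7, -2.3]
grip_width: 0.196
```

{"fn": "carry_out", "kwargs": {
  "targets": [
    {"x": 0,"y": 0,"z": 0,"ax": 0,"ay": 0,"az": 0,"hand": -1},
    {"x": 0,"y": 0,"z": 0,"ax": 0,"ay": 0,"az": 0,"hand": -1},
    {"x": 0,"y": 0,"z": 0,"ax": 0,"ay": 0,"az": 0,"hand": -1},
    {"x": 0,"y": 0,"z": 0,"ax": 0,"ay": 0,"az": 0,"hand": -1}
  ]
}}

```text
time_s: 23.08
eef_pos: [657.9, -42.5, 310.6]
ee_rot: [0.731, 0.192, 0.228, -0.614]
force: [-0.3, -0.4, -2.9]
grip_width: 0.198
```

Run:
```python
from g import *
np.set_printoptions(precision=3,suppress=True)
s,R=cur();print(s['time_s'],s['joints'],s['eef_pos'],s['force'],'tool\n',R.as_matrix())
a=viewer.capture('scene');b=viewer.capture('wrist');c=viewer.capture('top')
for n,i in(('scene',a),('wrist',b),('top',c)): cv2.imwrite(f'pics/{n}11.png',i)
for n,i in(('scene',a),('wrist',b),('top',c)):
    m=cv2.inRange(cv2.cvtColor(i,cv2.COLOR_BGR2HSV),(12,90,170),(22,190,255))
    k,l,st,ce=cv2.connectedComponentsWithStats(m);print(n,[(ce[j].round().astype(int).tolist(),int(st[j,4])) for j in range(1,k) if 30<st[j,4]<3000])
```

```text
23.075 [ 0.076  0.6    1.146 -0.982  1.393  0.091] [657.937 -42.536 310.603] [-0.325 -0.388 -2.915] tool
 [[ 0.142  0.985  0.098]
 [-0.81   0.172 -0.561]
 [-0.569  0.     0.822]]
scene [([140, 25], 324), ([194, 80], 44), ([196, 94], 215), ([155, 103], 225), ([318, 108], 135), ([187, 123], 1764), ([289, 117], 315), ([98, 121], 38), ([487, 126], 114), ([112, 128], 93), ([84, 138], 35), ([611, 142], 101), ([224, 145], 50), ([587, 152], 279), ([553, 166], 1772), ([115, 154], 32), ([245, 158], 130), ([635, 159], 67), ([142, 160], 81), ([622, 165], 59), ([267, 173], 76), ([140, 181], 422), ([287, 178], 48), ([571, 183], 128), ([541, 183], 55), ([242, 184], 63), ([111, 197], 215), ([429, 193], 94), ([563, 197], 112), ([354, 205], 41), ([144, 225], 1565), ([147, 211], 82), ([348, 218], 39), ([445, 224], 72), ([122, 232], 83), ([433, 239], 471), ([50, 234], 51), ([329, 236], 60), ([123, 237], 43), ([90, 238], 43), ([344, 248], 227), ([397, 244], 57), ([417, 243], 72), ([544, 245], 70), ([16, 250], 73), ([150, 249], 33), ([435, 269], 1648), ([178, 252], 47), ([167, 257], 113), ([448, 256], 83)
[... 1342 characters left out ...]
83, 273], 179), ([481, 289], 37), ([514, 293], 280), ([481, 301], 155), ([332, 300], 189), ([47, 306], 272), ([156, 306], 103), ([321, 310], 189), ([118, 313], 613), ([181, 320], 208), ([492, 326], 1250), ([57, 315], 78), ([313, 333], 1243), ([51, 331], 457), ([411, 330], 226), ([599, 328], 31), ([109, 330], 49), ([99, 335], 39), ([115, 346], 225), ([523, 340], 46), ([395, 352], 619), ([539, 351], 656), ([559, 341], 60), ([482, 372], 2046), ([103, 368], 44), ([301, 375], 52), ([592, 380], 100), ([299, 383], 73), ([444, 383], 191), ([404, 385], 34), ([78, 388], 72), ([596, 387], 152), ([606, 466], 133), ([430, 468], 55), ([512, 467], 40), ([513, 471], 40), ([520, 478], 171), ([561, 478], 46)]
```

{"fn": "carry_out", "kwargs": {
  "targets": [
    {"x": -0.0008,"y": 0.0046,"z": 0,"ax": -0.06,"ay": -0.01,"az": 0,"hand": -1},
    {"x": -0.0016,"y": 0.0092,"z": 0,"ax": -0.12,"ay": -0.021,"az": 0,"hand": -1},
    {"x": -0.0016,"y": 0.0092,"z": 0.006,"ax": -0.12,"ay": -0.021,"az": 0,"hand": -1},
    {"x": -0.0016,"y": 0.0092,"z": 0,"ax": -0.12,"ay": -0.021,"az": 0,"hand": -1},
    {"x": -0.0016,"y": 0.0092,"z": 0,"ax": -0.12,"ay": -0.021,"az": 0,"hand": -1}
  ]
}}

```text
time_s: 23.85
eef_pos: [656.3, -33.6, 310.2]
ee_rot: [0.743, 0.154, 0.183, -0.625]
force: [0.5, 0.5, -3.1]
grip_width: 0.195
```

Run:
```python
from g import *
np.set_printoptions(precision=3,suppress=True)
S=viewer.camera_info('scene');f=[]
for k in range(8):
    a=viewer.capture('scene');f.append(cur()[0]['force'])
print('force',np.mean(f,0),np.std(f,0),cur()[0]['time_s'],cur()[0]['joints'])
b=viewer.capture('wrist');c=viewer.capture('top')
for n,i in(('scene',a),('wrist',b),('top',c)): cv2.imwrite(f'pics/{n}12.png',i)
p=proj(S,[652.5,-17,30]).astype(int);print('jar px',p)
cr=lambda i,u0,v0,w,h,k:cv2.resize(i[v0:v0+h,u0:u0+w],(k[0],k[1]),interpolation=cv2.INTER_CUBIC)
L=np.vstack([cr(a,p[0]-50,p[1]-75,100,100,(400,400)),cr(c,240,110,160,80,(400,200))])
R=np.vstack([cr(b,0,0,640,480,(400,300)),cr(a,180,180,300,225,(400,300))])
cv2.imwrite('pics/v12.png',np.hstack([L,R]))
```

```text
force [ 0.035 -0.093 -2.433] [0.363 0.257 0.433] 24.25 [ 0.117  0.625  1.174 -1.108  1.416  0.178]
jar px [300 324]
```

View pics/v12.png

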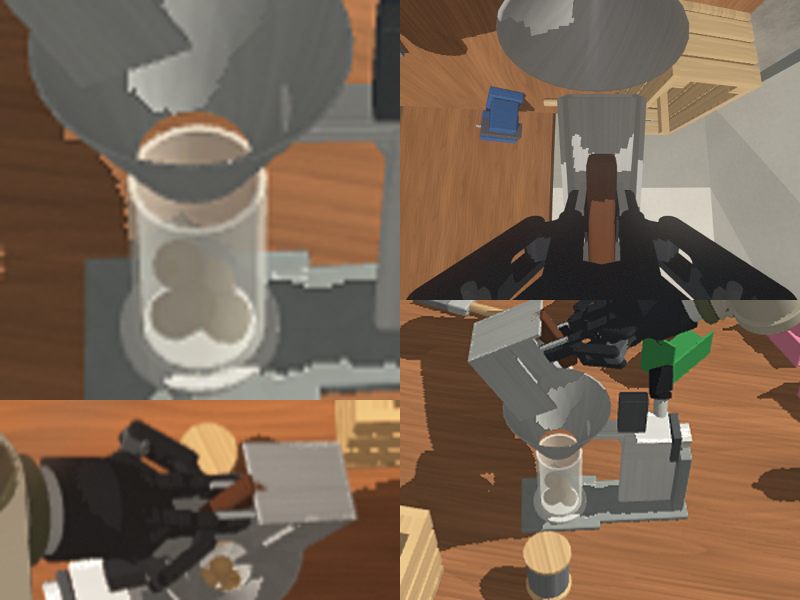

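The jar holds the cluster of balls, the scoop interior in the wrist view is empty, and the weight is 2.43 N, which matches an empty scoop. The carriage is still at the stop. Next: tip the scoop back and carry it to the clear spot where the carriage stood.

{"fn": "carry_out", "kwargs": {
  "targets": [
    {"x": 0.003,"y": -0.017,"z": 0.012,"ax": 0.176,"ay": 0.03,"az": 0,"hand": -1},
    {"x": 0.006,"y": -0.034,"z": 0.025,"ax": 0.352,"ay": 0.06,"az": 0,"hand": -1},
    {"x": 0.009,"y": -0.052,"z": 0.025,"ax": 0.528,"ay": 0.09,"az": 0,"hand": -1},
    {"x": 0.012,"y": -0.07,"z": 0.025,"ax": 0.704,"ay": 0.12,"az": 0,"hand": -1},
    {"x": 0.016,"y": -0.09,"z": 0.02,"ax": 0.88,"ay": 0.15,"az": 0,"hand": -1}
  ]
}}

```text
time_s: 24.98
eef_pos: [672.4, -123.6, 332.0]
ee_rot: [0.591, 0.411, 0.486, -0.495]
force: [-0.0, 0.5, -3.2]
grip_width: 0.192
```

{"fn": "carry_out", "kwargs": {
  "targets": [
    {"x": -0.01,"y": -0.04,"z": 0,"ax": 0.1,"ay": 0.017,"az": 0,"hand": -1},
    {"x": -0.04,"y": -0.08,"z": 0,"ax": 0.19,"ay": 0.032,"az": 0,"hand": -1},
    {"x": -0.08,"y": -0.105,"z": 0,"ax": 0.19,"ay": 0.032,"az": 0,"hand": -1},
    {"x": -0.12,"y": -0.105,"z": 0,"ax": 0.19,"ay": 0.032,"az": 0,"hand": -1},
    {"x": -0.12,"y": -0.105,"z": 0,"ax": 0.19,"ay": 0.032,"az": 0,"hand": -1}
  ]
}}

```text
time_s: 25.6
eef_pos: [550.2, -228.7, 331.2]
ee_rot: [0.542, 0.456, 0.539, -0.456]
force: [0.0, 0.5, -2.8]
grip_width: 0.194
```

Run:
```python
from g import *
np.set_printoptions(precision=3,suppress=True)
s,R=cur();M=R.as_matrix();print(s['time_s'],s['joints'],s['eef_pos'],s['grip_width'],'toolx',M[:,0])
y=M[:,1].copy();y[2]=0;y/=np.linalg.norm(y)
goto(np.array([550,-230,68.]),np.array([0,0,-1.]),y)
b=viewer.capture('scene');cv2.imwrite('pics/scene13.png',b);t=viewer.capture('top');cv2.imwrite('pics/top13.png',t)
a=cv2.imread('pics/scene7.png')
d=cv2.absdiff(a,b)[285:345,275:325].sum(2);print('changed px in jar',(d>40).sum())
g=b[285:345,275:325,2].astype(int);
for v in range(0,60,4): print(285+v,*g[v,::2])
T=viewer.camera_info('top');p=proj(T,[550,-225,0]).astype(int);print(p);f=cv2.cvtColor(t,cv2.COLOR_BGR2GRAY)
```

```text
25.6 [-0.59   0.433  1.073  0.     1.631 -0.759] [ 550.185 -228.696  331.166] 0.19376502041672358 toolx [ 0.003 -0.002 -1.   ]
shift [-0.    -0.001 -0.263] rot [0.002 0.003 0.   ]
changed px in jar 458
285 184 184 185 188 193 176 229 176 169 163 154 146 141 141 138 138 138 131 226 92 86 96 192 147 150
289 160 146 85 80 126 178 179 178 176 170 162 157 147 148 144 143 210 167 113 85 84 126 161 159 158
293 158 153 152 163 179 85 89 91 90 90 90 89 90 90 90 90 91 89 89 137 230 165 167 168 169
297 163 161 162 149 226 191 193 123 88 88 89 90 89 88 87 88 115 141 138 137 235 154 156 158 158
301 159 157 162 162 128 216 189 175 168 160 153 147 142 140 138 138 136 136 171 169 192 159 160 162 164
305 158 158 158 157 132 179 171 172 192 181 148 128 121 151 159 177 170 144 150 148 193 146 146 148 151
309 161 161 162 159 108 173 167 161 146 125 125 130 128 130 133 142 144 148 150 148 191 140 145 149 150
313 108 92 94 79 110 173 168 126 130 132 131 129 128 131 137 136 137 147 151 147 193 147 149 148 147
317 155 154 153 154 136 173 171 125 128 128 129 129 126 136 141 147 154 143 147 146 192 150 159 156 156
321 80 80 81 80 119 163 172 168 181 128 129 128 130 132 142 146 153 203 146 145 183 101 80 79 79
325 80 79 79 114 118 148 189 124 128 129 130 131 132 135 135 149 154 160 166 164 183 113 100 81 80
329 80 81 77 115 118 123 191 125 130 128 130 129 131 134 141 152 159 161 168 223 185 113 119 80 82
333 81 80 78 115 116 119 195 203 163 139 145 204 205 208 155 149 154 164 224 179 161 115 105 82 83
337 80 81 81 97 117 115 124 153 203 201 201 201 202 204 208 210 215 209 168 141 113 117 81 83 82
341 79 79 82 80 90 115 119 118 122 120 119 133 144 137 144 184 212 226 230 222 99 102 73 72 112
[405 221]
```

{"fn": "carry_out", "kwargs": {
  "targets": [
    {"x": 0,"y": 0,"z": -0.06,"ax": 0,"ay": 0,"az": 0,"hand": -1},
    {"x": 0,"y": 0,"z": -0.12,"ax": 0,"ay": 0,"az": 0,"hand": -1},
    {"x": 0,"y": 0,"z": -0.18,"ax": 0,"ay": 0,"az": 0,"hand": -1},
    {"x": 0,"y": 0,"z": -0.23,"ax": 0,"ay": 0,"az": 0,"hand": -1},
    {"x": 0,"y": 0,"z": -0.252,"ax": 0,"ay": 0,"az": 0,"hand": -1}
  ]
}}

```text
time_s: 26.32
eef_pos: [552.2, -227.3, 75.1]
ee_rot: [0.541, 0.456, 0.541, -0.455]
force: [-0.0, -0.3, -1.1]
grip_width: 0.194
```

{"fn": "carry_out", "kwargs": {
  "targets": [
    {"x": 0,"y": 0,"z": -0.005,"ax": 0,"ay": 0,"az": 0,"hand": -1},
    {"x": 0,"y": 0,"z": -0.0095,"ax": 0,"ay": 0,"az": 0,"hand": -1},
    {"x": 0,"y": 0,"z": -0.0095,"ax": 0,"ay": 0,"az": 0,"hand": -1}
  ]
}}

```text
time_s: 26.7
eef_pos: [552.9, -228.4, 69.7]
ee_rot: [0.543, 0.456, 0.539, -0.455]
force: [0.2, 0.2, -3.2]
grip_width: 0.195
```

Run:
```python
from g import *
np.set_printoptions(precision=3,suppress=True)
s,R=cur();print(s['time_s'],s['eef_pos'],s['force'],s['wrist_torque'],R.as_matrix()[:,0])
```

```text
26.7 [ 552.893 -228.406   69.742] [ 0.184  0.167 -3.204] [-0.014 -0.016 -0.02 ] [ 0.006 -0.002 -1.   ]
```

Still hanging free at 69.7. I'll lower it 2 mm more to contact, then release.

{"fn": "carry_out", "kwargs": {
  "targets": [
    {"x": 0,"y": 0,"z": -0.002,"ax": 0,"ay": 0,"az": 0,"hand": -1},
    {"x": 0,"y": 0,"z": -0.002,"ax": 0,"ay": 0,"az": 0,"hand": -1}
  ]
}}

```text
time_s: 26.95
eef_pos: [552.9, -228.5, 67.8]
ee_rot: [0.543, 0.456, 0.539, -0.455]
force: [0.9, 0.3, 1.0]
grip_width: 0.197
```

{"fn": "carry_out", "kwargs": {
  "targets": [
    {"x": 0,"y": 0,"z": -0.0005,"ax": 0,"ay": 0,"az": 0,"hand": -0.4},
    {"x": 0,"y": 0,"z": -0.0005,"ax": 0,"ay": 0,"az": 0,"hand": 0},
    {"x": 0,"y": 0,"z": -0.0005,"ax": 0,"ay": 0,"az": 0,"hand": 0.2},
    {"x": 0,"y": 0,"z": -0.0005,"ax": 0,"ay": 0,"az": 0,"hand": 0.2},
    {"x": 0,"y": 0,"z": -0.0005,"ax": 0,"ay": 0,"az": 0,"hand": 0.2}
  ]
}}

```text
time_s: 27.58
eef_pos: [552.4, -228.2, 66.5]
ee_rot: [0.542, 0.456, 0.539, -0.455]
force: [-0.2, 0.0, 0.1]
grip_width: 0.597
```

{"fn": "carry_out", "kwargs": {
  "targets": [
    {"x": 0,"y": 0,"z": 0.03,"ax": 0,"ay": 0,"az": 0,"hand": 0.2},
    {"x": 0,"y": 0,"z": 0.08,"ax": 0,"ay": 0,"az": 0,"hand": 0.2},
    {"x": 0,"y": 0,"z": 0.14,"ax": 0,"ay": 0,"az": 0,"hand": 0.2},
    {"x": -0.05,"y": 0,"z": 0.18,"ax": 0,"ay": 0,"az": 0,"hand": 0.2},
    {"x": -0.1,"y": 0,"z": 0.2,"ax": 0,"ay": 0,"az": 0,"hand": 0.2}
  ]
}}

```text
time_s: 28.2
eef_pos: [451.5, -228.3, 268.5]
ee_rot: [0.543, 0.456, 0.538, -0.455]
force: [0.4, 0.0, 1.3]
grip_width: 0.603
```

{"fn": "carry_out", "kwargs": {
  "targets": [
    {"x": -0.05,"y": -0.02,"z": 0.02,"ax": 0,"ay": 0,"az": 0,"hand": 0.2},
    {"x": -0.09,"y": -0.04,"z": 0.02,"ax": 0,"ay": 0,"az": 0,"hand": 0.2},
    {"x": -0.09,"y": -0.04,"z": 0.02,"ax": 0,"ay": 0,"az": 0,"hand": 0.2},
    {"x": -0.09,"y": -0.04,"z": 0.02,"ax": 0,"ay": 0,"az": 0,"hand": 0.2}
  ]
}}

```text
time_s: 28.7
eef_pos: [362.6, -268.2, 286.6]
ee_rot: [0.542, 0.456, 0.539, -0.455]
force: [-0.8, 0.2, -0.6]
grip_width: 0.6
```

Run:
```python
from g import *
np.set_printoptions(precision=1,suppress=True)
s,R=cur();print(s['time_s'],s['eef_pos'],s['force'])
T=viewer.camera_info('top');S=viewer.camera_info('scene')
t=viewer.capture('top');c=viewer.capture('scene');cv2.imwrite('pics/top14.png',t);cv2.imwrite('pics/scene14.png',c)
# scoop handle in top: dark brown, compare position of handle front/back ends if upright at TCP
n=np.array([-.169,.986,0]);P=np.array([552.9,-228.4,95])
for nm,k in(('front',33),('back',-47)): 
  X=P+n*k;print(nm,proj(T,X),proj(S,X))
def comps(im,lo,hi,roi,k):
    u0,v0,u1,v1=roi;m=cv2.inRange(cv2.cvtColor(im,cv2.COLOR_BGR2HSV)[v0:v1,u0:u1],lo,hi)
    q,l,st,ce=cv2.connectedComponentsWithStats(m);print([( (ce[i]+[u0,v0]).round(1).tolist(),st[i].tolist()) for i in range(1,q) if st[i,4]>k])
p=proj(T,P).astype(int)
comps(t,(0,60,60),(14,255,130),(p[0]-45,p[1]-30,p[0]+45,p[1]+30),40)
# bystanders: before/after difference of the static regions
for nm,(a,im) in {'top':('pics/top0.png',t),'scene':('pics/scene0.png',c)}.items():
    d=cv2.absdiff(cv2.imread(a),im).max(2)
    rois={'top':{'tin':(338,247,372,280),'spool':(308,117,338,152),'glue':(152,210,193,245)},'scene':{'tin':(272,207,312,262),'spool':(270,352,312,408),'glue':(488,258,538,330)}}[nm]
    print(nm,{k:int((d[v0:v1,u0:u1]>30).sum()) for k,(u0,v0,u1,v1) in rois.items()})
# ball colour in the jar through funnel from top
p=proj(T,[652.5,-17,60]).astype(int);print('jar top',p)
comps(t,(8,60,60),(25,255,255),(p[0]-25,p[1]-25,p[0]+25,p[1]+25),8)
# home check: top image fin/stop in top (arm clear): funnel rim ellipse
g=cv2.cvtColor(t,cv2.COLOR_BGR2GRAY);print('mouth px exp',proj(T,[652.5,-17,206]),'fin top',proj(T,[631.5,75.7,222]),'knob',proj(T,[570,102.8,215]))
A=cv2.imread('pics/top5.png');print('diff carriage region vs before clamp',int((cv2.absdiff(A,t).max(2)[130:200,250:370]>40).sum()))
```

```text
28.7 [ 362.6 -268.2  286.6] [-0.8  0.2 -0.6]
front [401.1 217.2] [221.6 247.5]
back [432.7 211. ] [181.1 246.9]
[([385.9, 189.4], [0, 0, 38, 14, 400]), ([430.1, 214.0], [31, 16, 50, 30, 640])]
top {'tin': 0, 'spool': 299, 'glue': 0}
scene {'tin': 926, 'spool': 0, 'glue': 0}
jar top [327 180]
[([326.4, 167.5], [21, 12, 8, 3, 11]), ([327.9, 179.4], [18, 17, 17, 15, 168]), ([340.6, 201.6], [20, 41, 30, 9, 141])]
mouth px exp [328.9 165.3] fin top [287.1 173.7] knob [275.5 202.3]
diff carriage region vs before clamp 4717
```

Run:
```python
from g import *
c=cv2.imread('pics/scene14.png');a=cv2.imread('pics/scene5.png') if False else cv2.imread('pics/scene7.png')
S=viewer.camera_info('scene');T=viewer.camera_info('top');t=cv2.imread('pics/top14.png')
print('ball r px',abs(proj(S,[652,-17,30])-proj(S,[652,-5,30])))
g=cv2.cvtColor(cv2.resize(c[280:345,275:325],None,fx=6,fy=6,interpolation=cv2.INTER_CUBIC),cv2.COLOR_BGR2GRAY)
h=cv2.HoughCircles(cv2.GaussianBlur(g,(7,7),0),cv2.HOUGH_GRADIENT,1,22,param1=60,param2=11,minRadius=30,maxRadius=45)
print([(round(275+x/6,1),round(280+y/6,1),round(r/6,1)) for x,y,r in h[0][:10]])
d=(cv2.absdiff(a,c).max(2)>14)
for v in range(298,342,2): print(v,''.join('#' if d[v,u] else '.' for u in range(280,322)),''.join('%3d'%(c[v,u,2]-c[v,u,0].astype(int)) for u in range(284,318,2)))
# wooden-ball coloured small blobs on bench that were not there at the start (top view)
m=lambda i:cv2.inRange(cv2.cvtColor(i,cv2.COLOR_BGR2HSV),(12,90,150),(22,190,255))
n=cv2.morphologyEx(m(t)&~cv2.dilate(m(cv2.imread('pics/top0.png')),np.ones((5,5))),cv2.MORPH_OPEN,np.ones((4,4)))
k,l,st,ce=cv2.connectedComponentsWithStats(n);print([(ce[i].round().tolist(),int(st[i,4])) for i in range(1,k) if st[i,4]>25])
```

```text
ball r px [6.25585413 0.96997048]
[(np.float32(293.4), np.float32(327.8), np.float32(6.0)), (np.float32(306.9), np.float32(328.1), np.float32(6.8)), (np.float32(306.2), np.float32(289.2), np.float32(7.4)), (np.float32(307.8), np.float32(295.4), np.float32(6.6)), (np.float32(290.6), np.float32(297.8), np.float32(6.8)), (np.float32(294.4), np.float32(315.4), np.float32(6.2)), (np.float32(277.9), np.float32(319.8), np.float32(6.0)), (np.float32(277.6), np.float32(303.2), np.float32(6.8)), (np.float32(316.6), np.float32(282.2), np.float32(5.2)), (np.float32(296.9), np.float32(337.2), np.float32(5.6))]
298 ..........................................  32 39 40 31  8  2  3  3  3  4 13 36 34 34 34 30 49
300 ..........................................  23 34 38 35 38 38 38 34 35 34 34 32 33 34 18 26 50
302 ..........................................  24 22 33 40 35 32 32 33 31 33 34 32 33 18 19 27 47
304 ..................#.......................  23 19 20 17 19 20 21 35 35 33 33 26 17 16 18 26 61
306 ..........................................  28 18 17 13 17 17 18 15 12 18 19 16 18 16 18 32 64

[... 1268 characters left out ...]
 25 25 25 16 12  6
334 .............##........#######............   6  8 13 13 12 14 14 14 15 15 21 21 24 16 13 12  6
336 ..........................................   6  8 10 13 12 14 13 15 15 16 17 15 16 16 10  5  6
338 ..........................................   6  6  8 10 13 14 14 16 16 16 15 14 16 10  8  6  7
340 ..........................................   6  5  7  8  8  9 13 15 13 14 11  9 13 10  9  9  5
[([443.0, 171.0], 70), ([424.0, 174.0], 28), ([446.0, 183.0], 83), ([246.0, 258.0], 32), ([248.0, 267.0], 236), ([222.0, 271.0], 32), ([286.0, 337.0], 28), ([308.0, 384.0], 38), ([86.0, 441.0], 217), ([46.0, 443.0], 558), ([55.0, 462.0], 71), ([46.0, 474.0], 116), ([67.0, 477.0], 76)]
```

The jar shows four clear ball silhouettes, and the fifth could be hidden behind them. There is plenty of time, so I'll look straight down the funnel with the wrist camera.

{"fn": "carry_out", "kwargs": {
  "targets": [
    {"x": 0.05,"y": 0.029,"z": 0.01,"ax": 0,"ay": 0,"az": 0,"hand": 0.2},
    {"x": 0.1,"y": 0.058,"z": 0.01,"ax": 0,"ay": 0,"az": 0,"hand": 0.2},
    {"x": 0.15,"y": 0.087,"z": 0.01,"ax": 0,"ay": 0,"az": 0,"hand": 0.2},
    {"x": 0.2,"y": 0.116,"z": 0.01,"ax": 0,"ay": 0,"az": 0,"hand": 0.2},
    {"x": 0.25,"y": 0.145,"z": 0.01,"ax": 0,"ay": 0,"az": 0,"hand": 0.2}
  ]
}}

```text
time_s: 29.42
eef_pos: [614.4, -120.9, 296.0]
ee_rot: [0.543, 0.456, 0.54, -0.455]
force: [-0.4, -0.3, 0.6]
grip_width: 0.602
```

{"fn": "carry_out", "kwargs": {
  "targets": [
    {"x": 0.03,"y": 0.02,"z": 0,"ax": 0,"ay": 0,"az": 0,"hand": 0.2},
    {"x": 0.053,"y": 0.029,"z": 0,"ax": 0,"ay": 0,"az": 0,"hand": 0.2},
    {"x": 0.053,"y": 0.029,"z": 0,"ax": 0,"ay": 0,"az": 0,"hand": 0.2},
    {"x": 0.053,"y": 0.029,"z": 0,"ax": 0,"ay": 0,"az": 0,"hand": 0.2}
  ]
}}

```text
time_s: 29.92
eef_pos: [665.2, -93.9, 296.1]
ee_rot: [0.542, 0.456, 0.54, -0.455]
force: [0.9, -0.8, 0.5]
grip_width: 0.6
```

Run:
```python
from g import *
np.set_printoptions(precision=1,suppress=True)
s,R=cur();w=viewer.camera_info('wrist');im=viewer.capture('wrist');cv2.imwrite('pics/w15.png',im)
print(s['time_s'],s['eef_pos'],'cam',-np.array(w['R']).T@w['t'])
c=proj(w,[652.5,-17,132]);print('hole',c,'bottom',proj(w,[652.5,-17,26]))
S=viewer.camera_info('scene')
for u,v in((293.4,327.8),(306.9,328.1),(294.4,315.4),(303,320)):
    print((u,v),[cast(S,(u,v),z)-[652.5,-17,0] for z in(26,46)])
u0,v0=int(c[0])-28,int(c[1])-28
f=cv2.cvtColor(im,cv2.COLOR_BGR2HSV)
for v in range(v0,v0+57,2): print(v,*['%3d/%-3d'%(f[v,u,1],f[v,u,2]) for u in range(u0,u0+57,3)])
```

```text
29.925 [665.2 -93.9 296.1] cam [651.5 -15.5 438.6]
hole [322.3 131. ] bottom [322.1 130.5]
(293.4, 327.8) [array([  7.9, -11.9,  26. ]), array([21.5, -8.5, 46. ])]
(306.9, 328.1) [array([ 3.9, 13.2, 26. ]), array([17.6, 16. , 46. ])]
(294.4, 315.4) [array([-20.5, -16. ,  26. ]), array([ -6.2, -12.5,  46. ])]
(303, 320) [array([-13. ,   2.3,  26. ]), array([ 1.1,  5.3, 46. ])]
103  19/96   16/94   21/95   19/93   21/97   14/112  17/123  19/122  15/121  21/122  18/113  18/99   17/92   16/95   19/95   21/95   13/95   21/96   21/99 
105  21/99   13/95   18/97   20/125  16/125  16/125  19/124  19/123  19/124  16/124  19/124  19/121  17/103  21/95   19/96   21/97   23/98   16/97   21/98 
107  26/97   18/97   19/134  18/126  19/121  18/125  17/123  18/129  16/148  18/174  17/169  20/154  26/128  25/104  18/97   16/95   21/95   21/97   16/94 
109  21/96   21/124  20/155  19/124  19/123  19/124  18/144  18/189  16/190  16/191  17/190  67/141  95/129  92/127  33/100  21/98   23/98   18/98   13/100
111  20/100  18/182  19/121  19/124  19/122  18/144  17/191  16/190  16/190  18/189  79/132  99/1
[... 3102 characters left out ...]
/189  72/128  79/122  55/140  19/191  19/171  20/164  18/160  18/157  19/159
153  15/157  17/180  19/185  21/160  19/160  20/164  20/166  19/178  17/194  16/192  16/192  19/192  17/192  19/173  18/167  17/168  17/161  16/163  16/161
155  19/164  17/170  18/188  18/173  19/163  21/168  18/167  18/169  21/173  18/174  17/177  19/172  19/173  21/171  17/165  17/169  16/161  17/166  19/162
157  17/161  16/162  17/170  17/194  20/167  20/168  20/168  20/169  21/172  20/170  18/172  19/172  19/173  19/172  16/171  17/169  17/164  16/164  17/162
159  17/161  16/164  15/167  19/173  17/193  18/168  18/169  19/172  18/170  21/174  19/175  19/173  15/172  13/171  17/170  15/166  17/164  17/166  18/166
```

Looking straight down, five separate lobes show in the jar: about (308,126), (330,118), (337,133), (327,142) and (310,142). The funnel hole is otherwise clear. I'll hand the job in.

```bash
python3 -c "
from rig import finish_job
print(finish_job())"
```

```text
the job is handed in; nothing more can be done
None
```

I completed every step and handed the job in at about 30 s of the 72 s allowed. No verdict is reported, so what follows rests on my own checks.

- **Carriage:** I slid it on from the rail's open end until it met the stop, with a 26 N reaction. In the wrist view the block's front corners lay within about a pixel of the predicted home position. It still looked flush against the stop while I was pouring, but I did not measure it again after that.
- **Clamp knob:** I turned it clockwise to about 1.28 rad by the jaw angle, plus a further 0.05 rad towards the end stop. I did not re-measure the knob after letting go.
- **Balls:** All five are in the jar. I tipped the scoop to about 62°. From the side only four balls showed clearly, so I looked straight down the funnel and counted five by pixel values. The scoop weighed 2.43 N, as expected when empty, though the noise in that reading exceeds one ball's weight.
- **Scoop:** I stood it on the bench where the carriage had been. It touched down at the same tool height (67.8 mm against 67.7 mm) as when I picked it up. I took its uprightness from that, because my last colour check for the handle was unclear.
- **Other things on the bench:** Each bystander looked unchanged in at least one camera. The top view differed at the spool and the scene view at the tin. I put that down to the funnel and arm covering or shading them, since the other camera showed no change there.

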